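Carving board back into its drip pan

TASK

The carving board has been left on the pass in front of its steel drip pan. Slide it up the pan's ramp and over the front lip until it drops in flat behind the lip, then press it home against the clamped back stop, under the clips, with a steady push of about 12 N for half a second; never push the board with more than 20 N. Leave it square and flat against the stop, and the other things on the pass where they are.

Things in the scene. Friction and masses are not known exactly. Their poses are not given: they have to be found in the camera images.
- drip_pan: Fixed low stainless tray, open on top. Origin: on the table. x is the push direction: mouth on the -x side, back stop on the +x side; z up. Floor inside 4 mm above the table. Side walls 20 mm high, inner faces at y = +-134 mm; beside the ramp they flare out to y = +-154 mm at the ramp's foot.
- pan_ramp_foot (a point): Middle of the foot of the plain sheet ramp in front of the pan's lip, at table height, at x = -152 mm in the pan's frame. The ramp is 268 mm wide and rises 10 mm from here to the lip.
- pan_lip (a point): Middle of the crest of the pan's front lip: rounded, 6 mm thick (x = -104 to -98 mm in the pan's frame), across the whole mouth, crest 10 mm above the table.
- pan_rear_rim (a point): Middle of the top of the pan's rear rim, 20 mm above the table, x = +150 mm in the pan's frame. The back stop is a rigid steel bar across the pan, 28 mm high, clamped anew each time with its face somewhere from x = +90 to +126 mm in the pan's frame; where is not measured: find it by feel. Two rigid clips on the bar, 34 mm wide at y = +-75 mm, reach 22 mm towards the mouth, underside 33 mm above the table.
- carving_board: Loose wooden board, dark groove round its top; 180 mm along its x, 260 mm along its y, 24 mm thick, 0.45 to 0.8 kg; sliding it on the flat takes 3 to 8 N. Origin: centre of its underside. Starts flat on the table before the mouth, its x within 0.2 rad of the pan's x. Home in the pan, its origin is 4 mm above the table, its far edge on the back stop's face, with 4 mm play each way in y.
- pepper_mill: Turned dark wooden pepper mill, 54 mm across, 140 mm tall. Origin: underside, centre. A bystander: leave it.
- salt_shaker: Steel salt shaker, 44 mm across, 71 mm tall. Origin: underside, centre. A bystander: leave it.
- ramekin: White china ramekin, 70 mm across, 42 mm tall. Origin: underside, centre. A bystander: leave it.
- sauce_cup: Small steel sauce cup, 64 mm across, 45 mm tall. Origin: underside, centre. A bystander: leave it.
- kitchen_timer: White kitchen timer lying flat, 58 x 66 x 16 mm. Origin: underside, centre. A bystander: leave it.
- honing_steel: Honing steel with a black handle, lying, 310 mm long, along its own x. Origin: underside, centre. A bystander: leave it.
- tongs: Steel tongs lying on edge, 240 mm long along their own x. Origin: underside, centre. A bystander: leave it.

How it is judged:
By the outcome, as a careful person would: the job done as asked, in the order asked, and still so for the second after the job is handed in, with the robot touching nothing.
It also fails if it takes over 61 s, if anything falls off the work surface, if the arm or the gripper's body presses on something with over 40 N, if the wrist force passes 120 N, or if a joint passes its speed limit or range.

ROBOT

A 6-joint arm with a two-finger parallel gripper is mounted at the origin on the work surface. World frame = base frame: x ahead of the robot, y to its left, z up, the work surface at z = 0. Lengths are in m, angles in rad, forces in N, time in s.
With the tool pointing down it reaches from about 0.375 to 0.975 m from the base axis. Payload 3.8 kg.
Tool frame: the origin (TCP) lies at the centre of the arm's flange, where the gripper is bolted on; the fingertips stand 173 mm ahead of it and the grasp point (between the pads) lies 155 mm ahead of it (bot.grip_point_offset is the z of the grasp point in the tool frame, in m); z points along the fingers, y is the direction in which the jaws open and shut (so a half turn about z gives the same grasp; the last joint's range is limited). The gripper opens to 85 mm and grips with 20 to 120 N. Pads are 22 mm wide; open, the fingers measure 114 mm over their backs; the gripper's body (76 mm by 85 mm) begins 54 mm behind the grasp point. The pads swing forward as they close: fully open they stand 13 mm farther back than shut.
Start: joints at [1.195, 0.264, 1.604, -0, 1.274, -0.037], TCP at [0.224, 0.637, 0.405] pointing down, gripper open.
Joint ranges: [-2.63, 2.63], [-0.94, 2.18], [0.31, 2.57], [-1.31, 4.45], [0, 2.66], [-2.55, 2.55]. Speed limits (rad/s): [2.57, 2.57, 3.14, 3.14, 3.14, 3.14].

INTERFACE

Orientations are given as a rotation vector (axis times angle).
In Python, from workcell import bot gives the robot as it stands.
- The arm moves only by the tool play_rows, never from a script. Its argument "targets" is a list of rows, each an object of numbers: "rx", "ry", "rz": the turn, a rotation vector about the tool's x, y, z in degrees; "dx", "dy", "dz": the shift along the tool's x, y, z in cm; "grip": the opening, from 0 (shut) to 1 (fully open). A call has 1 to 10 rows; each row shifts and turns the commanded pose from where the row before left it, along the tool's axes as they then stand; what a row does not reach is not made up. A row lasts 1/12 s, in which the tool goes at most 41.7 mm and 7.16 degrees, less where a joint would pass 70% of its speed; a pose out of reach is approached as far as the arm can. A call with a gripper value outside its range is refused whole. The fingers move at their own pace and stop on an object; the grip force is fixed at half the most. Time passes only in rows, so rows that do not move let the fingers close. It gives the time, the measured TCP pose, the force and the opening at its end, in the units of the state.
- bot.get_obs(): the state, without advancing time (a new reading comes with each control period).
- bot.capture(name): name is "scene" or "top"; returns the picture (480x640x3 uint8, red, green, blue); there is no depth.
- bot.camera_info(name): a dict with "camera_matrix" (3x3 intrinsics, pixels), "k1" (the pictures are not rectified: a ray, as slopes to the right and down, at radius r is drawn at 1 + k1 r^2 times it, then the intrinsics apply), "xyz" and "rotation" of the camera in the world. Camera axes: x right, y down, z forward; pixel columns grow to the right and rows downward; lengths in m; the calibration is good to about 2 mm. A picture is of the moment at which its call begins. camera_info takes no time and is no camera call.
- bot.sign_off(): hands the job in, once; it reports no verdict.
Trained networks look in the newest picture that a camera, given by its name, has taken for a name from the list of things; names that differ only in an ending like _2 or _b are one class to them, and where a whole thing is asked for, a point or a joint stands for the part that bears it (a point fixed in the world has none). Each returns a list of dicts, best first, with "p" (0 to 1); they miss things now and then, are a little off and sometimes report something else, mostly with a low value. They report only what shows in the picture. A call takes as long as a camera call.
- bot.spot_in(thing, camera): "bbox" ([left, top, right, bottom] in pixels, round what is visible of it).
- bot.outline_of(thing, camera): "pixels" (480x640 bool, what is visible of it) and "bbox" ([left, top, right, bottom] in pixels, round what is visible of it).
- bot.place_of(thing, camera): "pixel" ([column, row] in pixels: a listed point, or the origin of a listed thing).
The state is a dict: "clock": time; "joint_positions": joint angles; "qvel": joint speeds; "joint_torque": joint torques, N m; "ee_pos": TCP position; "orientation": TCP orientation; "wrist_force": force on the tool from outside, world axes, zero at the start; "ft_torque": the same for the moment, N m; "grip_width": opening from 0.0 (shut) to 1.0 (fully open).
Only numpy, scipy, OpenCV 4.12 (cv2) and the standard library are available. Lean on these libraries where they do the work, as an engineer would, in place of code of your own. Each camera call takes 0.05 s, during which the arm holds its last target.

## Working session

There is one attempt and no reset: what is moved stays moved. The work goes in short steps, Python scripts to look and compute and a tool call to move; the robot and the scene stay as the last step left them, time stands still between calls to the robot, and variables do not carry over. Pictures are saved under pics/ and viewed, and the job is handed in when it is done.

Besides the shell and the picture viewer there is one more tool, called as name([rows], argument=value, ...), one row to a line, values as JSON. play_rows: Moves the arm, as the interface text tells. Its arguments: {"type":"object","properties":{"targets":{"type":"array"}},"required":["targets"]}

```bash
mkdir -p pics; ls; python3 - <<'E'
from workcell import bot
import cv2
print(bot.get_obs())
for n in("scene","top"):
    im=bot.capture(n); cv2.imwrite(f"pics/{n}0.png",im[:,:,::-1]); print(n,bot.camera_info(n))
E
```

```text
pics
{'clock': 0.0, 'joint_positions': array([ 1.19515967e+00,  2.64752390e-01,  1.60539035e+00,  1.97430167e-05,
        1.27368897e+00, -3.69236940e-02]), 'qvel': array([ 0.0012031 , -0.00079175,  0.00073414,  0.00133697,  0.00090844,
       -0.00068941]), 'joint_torque': array([-6.46980443e-04, -5.15110230e+01, -3.67311752e+01, -3.19589144e-04,
        1.28981363e-02, -1.47574855e-05]), 'ee_pos': array([0.22417077, 0.63632037, 0.40335327]), 'orientation': array([-0.52943763, -3.09617362,  0.00343594]), 'wrist_force': array([-0.97968618,  0.07183912, -0.26118217]), 'ft_torque': array([-0.0171446 , -0.01905679, -0.00073665]), 'grip_width': 0.9997514616941863}
scene {'camera_matrix': array([[611.70623317,   0.        , 318.32103306],
       [  0.        , 611.70623317, 232.73819162],
       [  0.        ,   0.        ,   1.        ]]), 'k1': -0.15126490361777936, 'xyz': array([ 1.1858036 , -0.77345065,  1.17868787]), 'rotation': array([-2.30337324, -0.81856478,  0.30815868])}
top {'camera_matrix': array([[609.88780784,   0.        , 324.79755563],
       [  0.        , 609.88780784, 235.44153791],
       [  0.        ,   0.        ,   1.        ]]), 'k1': -0.005902104628375291, 'xyz': array([ 0.2649592 , -0.01893798,  1.85910565]), 'rotation': array([-2.11680707,  2.14190853, -0.15939794])}
```

View pics/scene0.png

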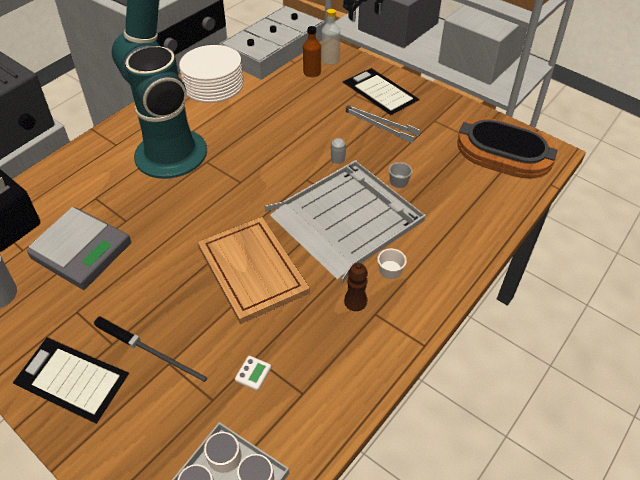

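View pics/top0.png

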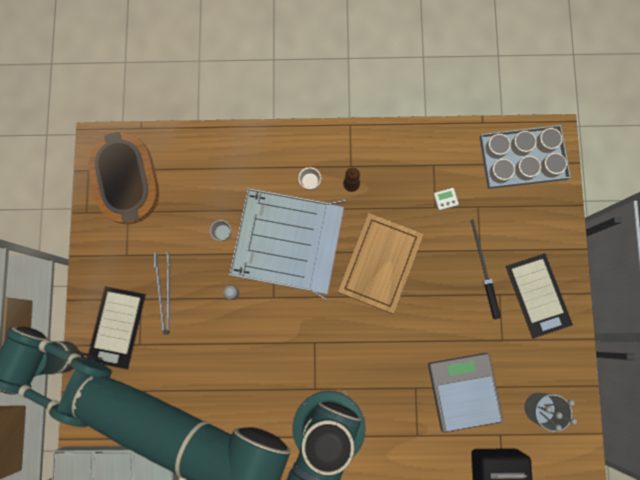

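The scene view shows the board at about (253,268) and the pan at about (350,218). In the top view the board is at (382,262) and the pan at (288,242), so the push runs roughly along world +y. Next I'll measure both.

```bash
cat > h.py <<'E'
import numpy as np, cv2
from scipy.spatial.transform import Rotation as R
from workcell import bot
def ray(n,uv):
    c=bot.camera_info(n);K=c['camera_matrix']
    p=(np.array(uv,float)-K[:2,2])/[K[0,0],K[1,1]]
    q=p.copy()
    for _ in range(20): q=p/(1+c['k1']*(q@q))
    return c['xyz'],R.from_rotvec(c['rotation']).apply([q[0],q[1],1.])
def onz(n,uv,z):
    o,d=ray(n,uv); return o+d*(z-o[2])/d[2]
def proj(n,P):
    c=bot.camera_info(n);K=c['camera_matrix']
    q=R.from_rotvec(c['rotation']).inv().apply(np.atleast_2d(P)-c['xyz']);q=q[:,:2]/q[:,2:]
    q=q*(1+c['k1']*(q**2).sum(1,keepdims=True)); return q*[K[0,0],K[1,1]]+K[:2,2]
E
python3 - <<'E'
from h import *
np.set_printoptions(precision=4,suppress=True)
for n in("scene","top"):
    for t,z in(("pan_ramp_foot",0),("pan_lip",.01),("pan_rear_rim",.02),("drip_pan",0.0),("carving_board",0)):
        r=bot.place_of(t,n)
        for a in r[:2]: print(n,t,round(a['p'],2),a['pixel'],onz(n,a['pixel'],z))
    r=bot.outline_of("carving_board",n)
    m=r[0]['pixels'].astype(np.uint8); c=max(cv2.findContours(m,0,1)[0],key=cv2.contourArea)
    rect=cv2.minAreaRect(c); 
    q=cv2.approxPolyDP(c,0.04*cv2.arcLength(c,True),True)[:,0]
    print('board corners',r[0]['p'],m.sum())
    for p in q: print(p,onz(n,p,.024),onz(n,p,0))
    for t in("pepper_mill","salt_shaker","ramekin","sauce_cup"):
        r=bot.place_of(t,n)
        if r: print(t,r[0]['p'],onz(n,r[0]['pixel'],0))
im=cv2.imread("pics/top0.png"); cv2.imwrite("pics/t1.png",cv2.resize(im[175:320,200:430],None,fx=3.4,fy=3.4,interpolation=cv2.INTER_CUBIC))
im=cv2.imread("pics/scene0.png"); cv2.imwrite("pics/s1.png",cv2.resize(im[150:330,190:440],None,fx=3.2,fy=3.2,interpolation=cv2.INTER_CUBIC))
E
```

```text
scene pan_ramp_foot 0.7 [302.7, 245.4] [ 0.5288 -0.0274  0.    ]
scene pan_ramp_foot 0.48 [390.9, 185.1] [0.5775 0.2929 0.    ]
scene pan_lip 0.93 [314.5, 229.2] [0.5229 0.0268 0.01  ]
scene pan_rear_rim 0.84 [390.9, 184.1] [0.5856 0.278  0.02  ]
scene drip_pan 0.96 [347.4, 215.8] [0.5544 0.1247 0.    ]
scene drip_pan 0.74 [252.7, 378.6] [ 0.6857 -0.3805  0.    ]
scene carving_board 0.98 [250.9, 269.4] [ 0.48  -0.166  0.   ]
board corners 0.83 6924
[261 217] [ 0.3973 -0.0373  0.024 ] [ 0.3809 -0.022   0.    ]
[198 243] [ 0.3348 -0.2015  0.024 ] [ 0.3171 -0.1897  0.    ]
[241 323] [ 0.5812 -0.3035  0.024 ] [ 0.5687 -0.2938  0.    ]
[309 292] [ 0.6445 -0.1416  0.024 ] [ 0.6332 -0.1284  0.    ]
pepper_mill 0.94 [ 0.7398 -0.0921  0.    ]
salt_shaker 0.61 [0.3972 0.2805 0.    ]
ramekin 0.79 [0.7451 0.0441 0.    ]
sauce_cup 0.88 [0.5856 0.3124 0.    ]
top pan_ramp_foot 0.82 [335.4, 250.4] [ 0.5253 -0.0258  0.    ]
top pan_lip 0.8 [318.1, 248.7] [0.5299 0.0271 0.01  ]
top pan_rear_rim 0.72 [239.8, 226.8] [0.5994 0.2668 0.02  ]
top drip_pan 0.82 [290.1, 240.5] [0.558  0.1136 0.    ]
top carving_board 0.76 [378.2, 265.0] [ 0.4785 -0.1562  0.    ]
top carving_board 0.27 [287.3, 236.9] [0.5693 0.1223 0.    ]
board corners 0.94 5004
[368 214] [ 0.6333 -0.1271  0.024 ] [ 0.6381 -0.1285  0.    ]
[339 291] [ 0.3987 -0.0349  0.024 ] [ 0.4005 -0.0351  0.    ]
[393 312] [ 0.3343 -0.1951  0.024 ] [ 0.3352 -0.1974  0.    ]
[421 234] [ 0.5691 -0.2869  0.024 ] [ 0.573  -0.2904  0.    ]
pepper_mill 0.62 [ 0.7304 -0.0771  0.    ]
salt_shaker 0.47 [0.3966 0.2848 0.    ]
ramekin 0.66 [0.742  0.0544 0.    ]
sauce_cup 0.69 [0.5915 0.3238 0.    ]
```

View pics/t1.png

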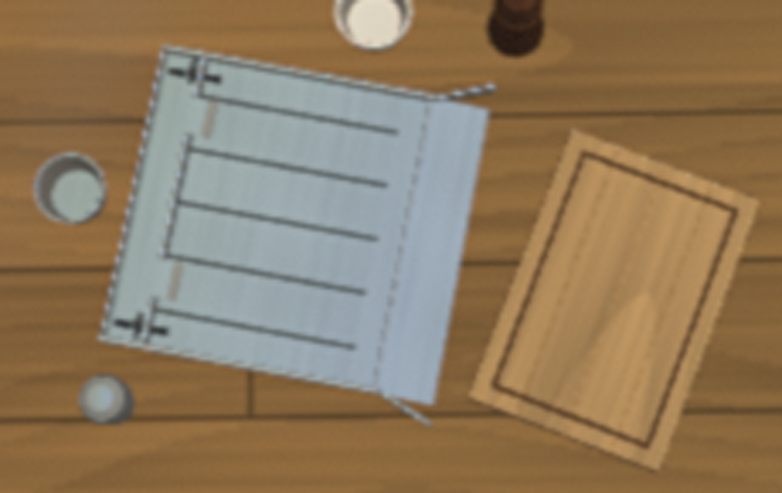

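View pics/s1.png

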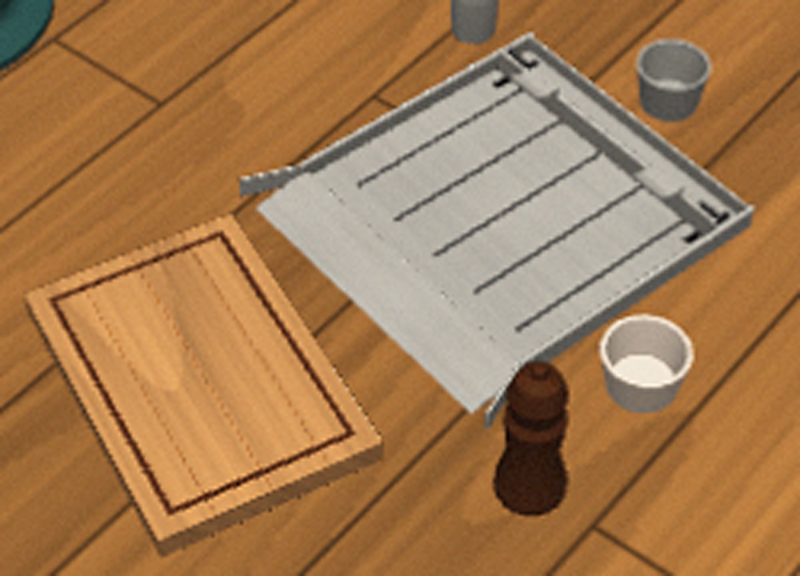

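```bash
python3 - <<'E'
from h import *
np.set_printoptions(precision=4,suppress=True)
def t(u,v,z): return onz("top",[(u+.5)/3.4-.5+200,(v+.5)/3.4-.5+175],z)
def s(u,v,z): return onz("scene",[(u+.5)/3.2-.5+190,(v+.5)/3.2-.5+150],z)
def ang(a,b): d=b-a; return np.degrees(np.arctan2(d[1],d[0]))
for nm,A in (("top",[t(163,46,.02),t(101,340,.02),t(489,110,0),t(435,404,0)]),("scene",[s(752,210,.02),s(531,35,.02),s(473,411,0),s(258,205,0)])):
    a,b,c,d=A; mr=(a+b)/2;mf=(c+d)/2
    print(nm,A,'rear mid',mr,'foot',mf,'len',np.hypot(*(mr-mf)[:2]),'dir',ang(mf,mr),'width',np.linalg.norm(a-b),np.linalg.norm(c-d),'perp',ang(b,a)+90,ang(d,c)+90)
for nm,A in (("top",[t(573,130,.024),t(758,202,.024),t(658,469,.024),t(470,399,.024)]),("scene",[s(383,448,.024),s(163,543,.024),s(27,296,.024),s(233,215,.024)])):
    a,b,c,d=A
    print(nm,A,'cen',sum(A)/4,'far dir',ang(d,a)+90,'near',ang(c,b)+90,'sides',ang(b,a),ang(c,d),np.linalg.norm(a-b),np.linalg.norm(a-d))
E
```

```text
top [array([0.7209, 0.2441, 0.02  ]), array([0.4524, 0.2967, 0.02  ]), array([ 0.6614, -0.0528,  0.    ]), array([ 0.3934, -0.0003,  0.    ])] rear mid [0.5866 0.2704 0.02  ] foot [ 0.5274 -0.0265  0.    ] len 0.3027806808977507 dir 78.71449729319771 width 0.27360047982279395 0.27306958269838677 perp 78.8975486699945 78.92362074356097
scene [array([0.7199, 0.2381, 0.02  ]), array([0.4542, 0.2934, 0.02  ]), array([ 0.6602, -0.0534,  0.    ]), array([0.392 , 0.0022, 0.    ])] rear mid [0.587  0.2657 0.02  ] foot [ 0.5261 -0.0256  0.    ] len 0.2976457411844118 dir 78.18000936936653 width 0.2713952333528592 0.2738937874424702 perp 78.23985497230666 78.28853976424284
top [array([ 0.6368, -0.1277,  0.024 ]), array([ 0.5688, -0.2918,  0.024 ]), array([ 0.3325, -0.1956,  0.024 ]), array([ 0.3958, -0.0315,  0.024 ])] cen [ 0.4835 -0.1616  0.024 ] far dir 68.23319384933407 near 67.84425363306939 sides 67.48902303797665 68.9181744712589 0.1775444736158719 0.2595186016197218
scene [array([ 0.6408, -0.1359,  0.024 ]), array([ 0.5738, -0.297 ,  0.024 ]), array([ 0.333 , -0.1995,  0.024 ]), array([ 0.3999, -0.0345,  0.024 ])] cen [ 0.4869 -0.1667  0.024 ] far dir 67.17659083110803 near 67.9450428112364 sides 67.41779226088815 67.93263695193419 0.17454118411549646 0.26141830634025404
```

```bash
cat >> h.py <<'E'
PD=78.5; PO=np.array([0.527,-0.026])+0.152*np.array([np.cos(np.radians(PD)),np.sin(np.radians(PD))])
def state():
    o=bot.get_obs(); M=R.from_rotvec(o['orientation']).as_matrix()
    return o,np.degrees(np.arctan2(M[1,1],M[0,1])),M
def plan(way,N):
    """way: list of (x,y,z,heading of tool y); N rows per leg. prints rows in tool axes"""
    o,h,M=state(); p=o['ee_pos'].copy()
    for (x,y,z,H),n in zip(way,N):
        for i in range(n):
            d=(np.array([x,y,z])-p)/(n-i); dh=(H-h)/(n-i)
            c,s=np.cos(np.radians(h)),np.sin(np.radians(h))
            ty=np.array([c,s,0]); tx=np.array([-s,c,0])  # tool z down: x = y x z
            r=dict(dx=round(100*d@tx,2),dy=round(100*d@ty,2),dz=round(-100*d[2],2),rz=round(-dh,1))
            print(str(r).replace("'",'"')+','); p=p+(r['dx']*tx+r['dy']*ty)/100; p[2]-=r['dz']/100; h-=r['rz']
def topan(p):
    c,s=np.cos(np.radians(PD)),np.sin(np.radians(PD)); d=np.array(p[:2])-PO; return np.array([c*d[0]+s*d[1],-s*d[0]+c*d[1]])
E
python3 - <<'E'
from h import *
o,h,M=state(); print(h,M)
plan([(0.52,0.2,0.36,30),(0.436,-0.284,0.25,-22.2)],[13,13])
E
```

```text
70.58759239712245 [[-9.43150705e-01  3.32365382e-01 -9.01453022e-06]
 [ 3.32365382e-01  9.43150704e-01 -5.28831566e-05]
 [-9.07447000e-06 -5.28729042e-05 -9.99999999e-01]]
{"dx": np.float64(-3.26), "dy": np.float64(-2.41), "dz": np.float64(0.34), "rz": np.float64(3.1)},
{"dx": np.float64(-3.39), "dy": np.float64(-2.23), "dz": np.float64(0.34), "rz": np.float64(3.1)},
{"dx": np.float64(-3.5), "dy": np.float64(-2.05), "dz": np.float64(0.34), "rz": np.float64(3.1)},
{"dx": np.float64(-3.61), "dy": np.float64(-1.85), "dz": np.float64(0.34), "rz": np.float64(3.1)},
{"dx": np.float64(-3.7), "dy": np.float64(-1.66), "dz": np.float64(0.35), "rz": np.float64(3.1)},
{"dx": np.float64(-3.79), "dy": np.float64(-1.45), "dz": np.float64(0.34), "rz": np.float64(3.1)},
{"dx": np.float64(-3.86), "dy": np.float64(-1.25), "dz": np.float64(0.35), "rz": np.float64(3.1)},
{"dx": np.float64(-3.92), "dy": np.float64(-1.03), "dz": np.float64(0.34), "rz": np.float64(3.1)},
{"dx": np.float64(-3.97), "dy": np.float64(-0.82), "dz": np.float64(0.35), "rz": np.float64(3.2)},
{"dx": np.float64(-4.01), "dy": np.floa
[... 936 characters left out ...]
at64(4.0)},
{"dx": np.float64(-3.64), "dy": np.float64(-1.03), "dz": np.float64(0.85), "rz": np.float64(4.0)},
{"dx": np.float64(-3.7), "dy": np.float64(-0.78), "dz": np.float64(0.84), "rz": np.float64(4.0)},
{"dx": np.float64(-3.74), "dy": np.float64(-0.52), "dz": np.float64(0.85), "rz": np.float64(4.0)},
{"dx": np.float64(-3.77), "dy": np.float64(-0.25), "dz": np.float64(0.84), "rz": np.float64(4.0)},
{"dx": np.float64(-3.78), "dy": np.float64(0.01), "dz": np.float64(0.85), "rz": np.float64(4.1)},
{"dx": np.float64(-3.77), "dy": np.float64(0.28), "dz": np.float64(0.84), "rz": np.float64(4.0)},
{"dx": np.float64(-3.74), "dy": np.float64(0.55), "dz": np.float64(0.85), "rz": np.float64(4.1)},
```

play_rows([
  {"dx": -3.3, "dy": -2.4, "dz": 0.3, "rz": 3.1},
  {"dx": -3.4, "dy": -2.2, "dz": 0.3, "rz": 3.1},
  {"dx": -3.5, "dy": -2.0, "dz": 0.3, "rz": 3.1},
  {"dx": -3.6, "dy": -1.9, "dz": 0.3, "rz": 3.1},
  {"dx": -3.7, "dy": -1.7, "dz": 0.4, "rz": 3.1},
  {"dx": -3.8, "dy": -1.5, "dz": 0.3, "rz": 3.1},
  {"dx": -3.8, "dy": -1.2, "dz": 0.4, "rz": 3.1},
  {"dx": -3.9, "dy": -1.0, "dz": 0.3, "rz": 3.1},
  {"dx": -4.0, "dy": -0.8, "dz": 0.4, "rz": 3.2},
  {"dx": -4.0, "dy": -0.6, "dz": 0.3, "rz": 3.1},
])

```text
invalid input at $.targets[0]: expected keys rx, ry, rz, dx, dy, dz, grip
```

play_rows([
  {"dx": -4.0, "dy": -0.4, "dz": 0.3, "rz": 3.2},
  {"dx": -4.0, "dy": -0.2, "dz": 0.3, "rz": 3.1},
  {"dx": -4.0, "dy": 0.1, "dz": 0.4, "rz": 3.2},
  {"dx": -2.9, "dy": -2.4, "dz": 0.8, "rz": 4},
  {"dx": -3.1, "dy": -2.2, "dz": 0.8, "rz": 4},
  {"dx": -3.2, "dy": -2.0, "dz": 0.8, "rz": 4},
  {"dx": -3.3, "dy": -1.8, "dz": 0.8, "rz": 4},
  {"dx": -3.5, "dy": -1.5, "dz": 0.8, "rz": 4},
  {"dx": -3.5, "dy": -1.3, "dz": 0.8, "rz": 4},
  {"dx": -3.6, "dy": -1.0, "dz": 0.8, "rz": 4},
])

```text
invalid input at $.targets[0]: expected keys rx, ry, rz, dx, dy, dz, grip
```

```bash
python3 - <<'E'
from h import *
o,h,M=state(); print(o['clock'],o['ee_pos'],h,M[:,2])
c=np.array([.485,-.164]);u=np.array([np.cos(np.radians(67.8)),np.sin(np.radians(67.8))]);n=np.array([-u[1],u[0]])
t=c-u*.145-n*.01; print(t)
plan([(t[0],t[1],0.22,-22.2)],[7])
E
```

```text
1.1 [0.22434692 0.63661664 0.40467519] 70.58759239712245 [-9.01453022e-06 -5.28831566e-05 -9.99999999e-01]
[ 0.43947179 -0.30202964]
{"dx": np.float64(-7.36), "dy": np.float64(-11.63), "dz": np.float64(2.64), "rz": np.float64(13.3)},
{"dx": np.float64(-9.83), "dy": np.float64(-9.62), "dz": np.float64(2.64), "rz": np.float64(13.2)},
{"dx": np.float64(-11.77), "dy": np.float64(-7.12), "dz": np.float64(2.64), "rz": np.float64(13.3)},
{"dx": np.float64(-13.09), "dy": np.float64(-4.22), "dz": np.float64(2.64), "rz": np.float64(13.2)},
{"dx": np.float64(-13.71), "dy": np.float64(-1.12), "dz": np.float64(2.64), "rz": np.float64(13.3)},
{"dx": np.float64(-13.6), "dy": np.float64(2.06), "dz": np.float64(2.63), "rz": np.float64(13.2)},
{"dx": np.float64(-12.78), "dy": np.float64(5.11), "dz": np.float64(2.64), "rz": np.float64(13.3)},
```

All seven keys are required, so I'll resend with the full set.

play_rows([
  {"rx": 0, "ry": 0, "grip": 1, "dx": -3.3, "dy": -2.4, "dz": 0.3, "rz": 3.1},
  {"rx": 0, "ry": 0, "grip": 1, "dx": -3.4, "dy": -2.2, "dz": 0.3, "rz": 3.1},
  {"rx": 0, "ry": 0, "grip": 1, "dx": -3.5, "dy": -2.0, "dz": 0.3, "rz": 3.1},
  {"rx": 0, "ry": 0, "grip": 1, "dx": -3.6, "dy": -1.9, "dz": 0.3, "rz": 3.1},
  {"rx": 0, "ry": 0, "grip": 1, "dx": -3.7, "dy": -1.7, "dz": 0.4, "rz": 3.1},
  {"rx": 0, "ry": 0, "grip": 1, "dx": -3.8, "dy": -1.5, "dz": 0.3, "rz": 3.1},
  {"rx": 0, "ry": 0, "grip": 1, "dx": -3.8, "dy": -1.2, "dz": 0.4, "rz": 3.1},
  {"rx": 0, "ry": 0, "grip": 1, "dx": -3.9, "dy": -1.0, "dz": 0.3, "rz": 3.1},
  {"rx": 0, "ry": 0, "grip": 1, "dx": -4.0, "dy": -0.8, "dz": 0.4, "rz": 3.2},
  {"rx": 0, "ry": 0, "grip": 1, "dx": -4.0, "dy": -0.6, "dz": 0.3, "rz": 3.1},
])

```text
clock: 1.93
ee_pos: [0.4527, 0.2996, 0.3718]
orientation: [1.344, 2.839, 0.001]
wrist_force: [-0.0, 0.6, 0.2]
grip_width: 1.0
```

play_rows([
  {"rx": 0, "ry": 0, "grip": 1, "dx": -4.0, "dy": -0.4, "dz": 0.3, "rz": 3.2},
  {"rx": 0, "ry": 0, "grip": 1, "dx": -4.0, "dy": -0.2, "dz": 0.3, "rz": 3.1},
  {"rx": 0, "ry": 0, "grip": 1, "dx": -4.0, "dy": 0.1, "dz": 0.4, "rz": 3.2},
  {"rx": 0, "ry": 0, "grip": 1, "dx": -2.9, "dy": -2.4, "dz": 0.8, "rz": 4},
  {"rx": 0, "ry": 0, "grip": 1, "dx": -3.1, "dy": -2.2, "dz": 0.8, "rz": 4},
  {"rx": 0, "ry": 0, "grip": 1, "dx": -3.2, "dy": -2.0, "dz": 0.8, "rz": 4},
  {"rx": 0, "ry": 0, "grip": 1, "dx": -3.3, "dy": -1.8, "dz": 0.8, "rz": 4},
  {"rx": 0, "ry": 0, "grip": 1, "dx": -3.5, "dy": -1.5, "dz": 0.8, "rz": 4},
  {"rx": 0, "ry": 0, "grip": 1, "dx": -3.5, "dy": -1.3, "dz": 0.8, "rz": 4},
  {"rx": 0, "ry": 0, "grip": 1, "dx": -3.6, "dy": -1.0, "dz": 0.8, "rz": 4},
])

```text
clock: 2.77
ee_pos: [0.4735, -0.0599, 0.3057]
orientation: [2.186, 2.255, 0.001]
wrist_force: [0.3, 0.3, -0.8]
grip_width: 1.0
```

```bash
sed -i "s/print(str(r).replace(\"'\",'\"')+',')/print(','.join('%s=%g'%(k,v) for k,v in r.items()))/" h.py; python3 - <<'E'
from h import *
o,h,M=state(); print(o['clock'],o['ee_pos'],h,M[:,2])
c=np.array([.485,-.164]);u=np.array([np.cos(np.radians(67.8)),np.sin(np.radians(67.8))]);n=np.array([-u[1],u[0]])
t=c-u*.145-n*.01; print(t)
plan([(t[0],t[1],0.22,-22.2)],[7])
E
```

```text
2.7667 [ 0.47347542 -0.05990938  0.30571419] 1.8001092391861944 [ 9.78505260e-04 -1.95801005e-04 -9.99999502e-01]
[ 0.43947179 -0.30202964]
dx=-3.44,dy=-0.59,dz=1.22,rz=3.4
dx=-3.47,dy=-0.39,dz=1.23,rz=3.4
dx=-3.49,dy=-0.18,dz=1.22,rz=3.4
dx=-3.49,dy=0.02,dz=1.23,rz=3.5
dx=-3.49,dy=0.24,dz=1.22,rz=3.4
dx=-3.46,dy=0.44,dz=1.23,rz=3.5
dx=-3.43,dy=0.66,dz=1.22,rz=3.4
```

play_rows([
  {"rx": 0, "ry": 0, "grip": 1, "dx": -3.4, "dy": -0.6, "dz": 1.2, "rz": 3.4},
  {"rx": 0, "ry": 0, "grip": 1, "dx": -3.5, "dy": -0.4, "dz": 1.2, "rz": 3.4},
  {"rx": 0, "ry": 0, "grip": 1, "dx": -3.5, "dy": -0.2, "dz": 1.2, "rz": 3.4},
  {"rx": 0, "ry": 0, "grip": 1, "dx": -3.5, "dy": 0, "dz": 1.2, "rz": 3.4},
  {"rx": 0, "ry": 0, "grip": 1, "dx": -3.5, "dy": 0.2, "dz": 1.2, "rz": 3.4},
  {"rx": 0, "ry": 0, "grip": 1, "dx": -3.5, "dy": 0.4, "dz": 1.2, "rz": 3.4},
  {"rx": 0, "ry": 0, "grip": 1, "dx": -2.5, "dy": 0.5, "dz": 1.0, "rz": 3},
  {"rx": 0, "ry": 0, "grip": 1, "dx": 0, "dy": 0, "dz": 0, "rz": 0},
  {"rx": 0, "ry": 0, "grip": 1, "dx": 0, "dy": 0, "dz": 0, "rz": 0},
])

```text
clock: 3.52
ee_pos: [0.4406, -0.2926, 0.2231]
orientation: [-2.597, -1.766, 0.0]
wrist_force: [-1.0, 0.6, 0.3]
grip_width: 1.0
```

```bash
python3 - <<'E'
from h import *
o,h,M=state(); print(o['clock'],o['ee_pos'],h,M[:,2],o['wrist_force'])
c=np.array([.485,-.164]);u=np.array([np.cos(np.radians(67.8)),np.sin(np.radians(67.8))]);n=np.array([-u[1],u[0]])
t=c-u*.130-n*.01; print(t)
plan([(t[0],t[1],0.19,-22.2)],[4])
im=bot.capture("scene"); cv2.imwrite("pics/s2.png",im[:,:,::-1])
E
```

```text
3.5167 [ 0.44057684 -0.29262985  0.2231218 ] -21.553735156224185 [-9.38968985e-04  9.70095038e-04 -9.99999089e-01] [-1.02947934  0.57501197  0.32905874]
[ 0.4451394  -0.28814158]
dx=0.15,dy=0.06,dz=0.83,rz=0.2
dx=0.15,dy=0.07,dz=0.83,rz=0.1
dx=0.14,dy=0.06,dz=0.83,rz=0.2
dx=0.15,dy=0.07,dz=0.82,rz=0.1
```

View pics/s2.png

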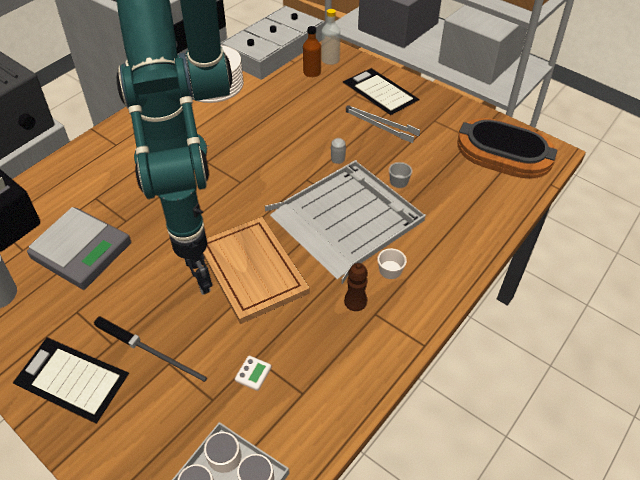

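The gripper is at (198,262), behind the board's near edge, with the fingers open along that edge. Now I'll descend and find the table by feel.

play_rows([
  {"rx": 0, "ry": 0, "grip": 1, "dx": 0.1, "dy": 0.1, "dz": 1.0, "rz": 0.3},
  {"rx": 0, "ry": 0, "grip": 1, "dx": 0, "dy": 0.1, "dz": 1.0, "rz": 0.3},
  {"rx": 0, "ry": 0, "grip": 1, "dx": 0, "dy": 0.1, "dz": 1.0, "rz": 0},
  {"rx": 0, "ry": 0, "grip": 1, "dx": 0, "dy": 0, "dz": 0.9, "rz": 0},
  {"rx": 0, "ry": 0, "grip": 1, "dx": 0, "dy": 0, "dz": 0, "rz": 0},
  {"rx": 0, "ry": 0, "grip": 1, "dx": 0, "dy": 0, "dz": 0, "rz": 0},
])

```text
clock: 4.07
ee_pos: [0.4439, -0.2908, 0.1834]
orientation: [-2.602, -1.756, 0.001]
wrist_force: [-0.1, -0.3, 0.2]
grip_width: 1.002
```

play_rows([
  {"rx": 0, "ry": 0, "grip": 1, "dx": 0, "dy": 0, "dz": 0.2, "rz": 0},
  {"rx": 0, "ry": 0, "grip": 1, "dx": 0, "dy": 0, "dz": 0.2, "rz": 0},
  {"rx": 0, "ry": 0, "grip": 1, "dx": 0, "dy": 0, "dz": 0, "rz": 0},
])

```text
clock: 4.32
ee_pos: [0.4443, -0.2917, 0.1807]
orientation: [2.604, 1.756, 0.0]
wrist_force: [-0.8, 0.5, -0.2]
grip_width: 0.999
```

play_rows([
  {"rx": 0, "ry": 0, "grip": 1, "dx": 0, "dy": 0, "dz": 0.2, "rz": 0},
  {"rx": 0, "ry": 0, "grip": 1, "dx": 0, "dy": 0, "dz": 0.2, "rz": 0},
  {"rx": 0, "ry": 0, "grip": 1, "dx": 0, "dy": 0, "dz": 0, "rz": 0},
])

```text
clock: 4.57
ee_pos: [0.4441, -0.2917, 0.1764]
orientation: [-2.605, -1.756, 0.0]
wrist_force: [-0.2, -0.7, 0.2]
grip_width: 1.002
```

play_rows([
  {"rx": 0, "ry": 0, "grip": 1, "dx": 0, "dy": 0, "dz": 0.2, "rz": 0},
  {"rx": 0, "ry": 0, "grip": 1, "dx": 0, "dy": 0, "dz": 0, "rz": 0},
])

```text
clock: 4.73
ee_pos: [0.4441, -0.2916, 0.1744]
orientation: [-2.604, -1.756, 0.0]
wrist_force: [-0.6, -0.3, 0.4]
grip_width: 0.998
```

play_rows([
  {"rx": 0, "ry": 0, "grip": 1, "dx": 0, "dy": 0, "dz": 0.2, "rz": 0},
  {"rx": 0, "ry": 0, "grip": 1, "dx": 0, "dy": 0, "dz": 0, "rz": 0},
])

```text
clock: 4.9
ee_pos: [0.4441, -0.2916, 0.1724]
orientation: [-2.604, -1.756, 0.0]
wrist_force: [0.2, -0.2, -0.3]
grip_width: 1.0
```

play_rows([
  {"rx": 0, "ry": 0, "grip": 1, "dx": 0, "dy": 0, "dz": 0.3, "rz": 0},
  {"rx": 0, "ry": 0, "grip": 1, "dx": 0, "dy": 0, "dz": 0.3, "rz": 0},
  {"rx": 0, "ry": 0, "grip": 1, "dx": 0, "dy": 0, "dz": 0, "rz": 0},
])

```text
clock: 5.15
ee_pos: [0.4439, -0.2915, 0.1659]
orientation: [-2.604, -1.756, 0.001]
wrist_force: [-0.8, 0.1, 0.1]
grip_width: 0.998
```

play_rows([
  {"rx": 0, "ry": 0, "grip": 1, "dx": 0, "dy": 0, "dz": 0.2, "rz": 0},
  {"rx": 0, "ry": 0, "grip": 1, "dx": 0, "dy": 0, "dz": 0, "rz": 0},
])

```text
clock: 5.32
ee_pos: [0.4441, -0.2916, 0.1642]
orientation: [-2.604, -1.756, 0.0]
wrist_force: [0.9, 0.4, -0.2]
grip_width: 1.002
```

play_rows([
  {"rx": 0, "ry": 0, "grip": 1, "dx": 0, "dy": 0, "dz": 0.2, "rz": 0},
  {"rx": 0, "ry": 0, "grip": 1, "dx": 0, "dy": 0, "dz": 0, "rz": 0},
])

```text
clock: 5.48
ee_pos: [0.4442, -0.2916, 0.1624]
orientation: [-2.604, -1.756, 0.0]
wrist_force: [-1.1, 0.4, -0.7]
grip_width: 1.002
```

play_rows([
  {"rx": 0, "ry": 0, "grip": 1, "dx": 0, "dy": 0, "dz": 0.15, "rz": 0},
  {"rx": 0, "ry": 0, "grip": 1, "dx": 0, "dy": 0, "dz": 0, "rz": 0},
])

```text
clock: 5.65
ee_pos: [0.4442, -0.2917, 0.161]
orientation: [-2.604, -1.756, 0.0]
wrist_force: [0.9, -0.1, 1.0]
grip_width: 1.002
```

play_rows([
  {"rx": 0, "ry": 0, "grip": 1, "dx": 0, "dy": 0, "dz": 0.15, "rz": 0},
  {"rx": 0, "ry": 0, "grip": 1, "dx": 0, "dy": 0, "dz": 0, "rz": 0},
])

```text
clock: 5.82
ee_pos: [0.4445, -0.2918, 0.1603]
orientation: [2.605, 1.756, 0.0]
wrist_force: [-0.1, 0.5, 4.4]
grip_width: 1.0
```

play_rows([
  {"rx": 0, "ry": 0, "grip": 1, "dx": 0, "dy": 0, "dz": 0.1, "rz": 0},
  {"rx": 0, "ry": 0, "grip": 1, "dx": 0, "dy": 0, "dz": 0, "rz": 0},
])

```text
clock: 5.98
ee_pos: [0.4445, -0.2919, 0.1602]
orientation: [-2.605, -1.757, 0.0]
wrist_force: [-3.5, 2.4, 13.1]
grip_width: 0.999
```

play_rows([
  {"rx": 0, "ry": 0, "grip": 1, "dx": 0, "dy": 0, "dz": -0.8, "rz": 0},
  {"rx": 0, "ry": 0, "grip": 1, "dx": 0, "dy": 0, "dz": -0.8, "rz": 0},
  {"rx": 0, "ry": 0, "grip": 1, "dx": 0.5, "dy": 0, "dz": 0, "rz": 0},
  {"rx": 0, "ry": 0, "grip": 1, "dx": 0.5, "dy": 0, "dz": 0, "rz": 0},
  {"rx": 0, "ry": 0, "grip": 1, "dx": 0.5, "dy": 0, "dz": 0, "rz": 0},
  {"rx": 0, "ry": 0, "grip": 1, "dx": 0.5, "dy": 0, "dz": 0, "rz": 0},
  {"rx": 0, "ry": 0, "grip": 1, "dx": 0, "dy": 0, "dz": 0, "rz": 0},
])

```text
clock: 6.57
ee_pos: [0.4518, -0.272, 0.1742]
orientation: [-2.603, -1.757, 0.0]
wrist_force: [0.7, 0.4, -0.8]
grip_width: 1.003
```

play_rows([
  {"rx": 0, "ry": 0, "grip": 1, "dx": 0.2, "dy": 0, "dz": 0, "rz": 0},
  {"rx": 0, "ry": 0, "grip": 1, "dx": 0.2, "dy": 0, "dz": 0, "rz": 0},
  {"rx": 0, "ry": 0, "grip": 1, "dx": 0.2, "dy": 0, "dz": 0, "rz": 0},
])

```text
clock: 6.82
ee_pos: [0.454, -0.2674, 0.1745]
orientation: [-2.604, -1.756, 0.0]
wrist_force: [0.2, 0.2, -0.2]
grip_width: 0.998
```

play_rows([
  {"rx": 0, "ry": 0, "grip": 1, "dx": 0.2, "dy": 0, "dz": 0, "rz": 0},
  {"rx": 0, "ry": 0, "grip": 1, "dx": 0.2, "dy": 0, "dz": 0, "rz": 0},
])

```text
clock: 6.98
ee_pos: [0.4555, -0.2638, 0.1746]
orientation: [-2.605, -1.756, 0.0]
wrist_force: [-0.1, -0.0, -0.3]
grip_width: 1.002
```

play_rows([
  {"rx": 0, "ry": 0, "grip": 1, "dx": 0.2, "dy": 0, "dz": 0, "rz": 0},
  {"rx": 0, "ry": 0, "grip": 1, "dx": 0.2, "dy": 0, "dz": 0, "rz": 0},
])

```text
clock: 7.15
ee_pos: [0.457, -0.2604, 0.1747]
orientation: [2.604, 1.756, -0.001]
wrist_force: [-1.5, -4.0, -0.3]
grip_width: 1.001
```

```bash
cat >> h.py <<'E'
def rot(a): a=np.radians(a); return np.array([[np.cos(a),-np.sin(a)],[np.sin(a),np.cos(a)]])
def pushplan(b1,N,off):
    """b1: board centre x,y,angle wanted in pan frame; off: board centre in tool axes (x,y). board angle=h+90-PD"""
    o,h,M=state(); p=o['ee_pos'][:2]
    def txy(h): 
        c,s=np.cos(np.radians(h)),np.sin(np.radians(h)); return np.array([-s,c]),np.array([c,s])
    tx,ty=txy(h); c0=p+off[0]*tx+off[1]*ty; a0=h+90-PD
    print('board est pan',topan(c0),a0,'F',o['wrist_force'],o['clock'])
    c1=PO+rot(PD)@np.array(b1[:2]); a1=b1[2]
    for i in range(N):
        H=a0+(a1-a0)*(i+1)/N+PD-90; C=c0+(c1-c0)*(i+1)/N
        X,Y=txy(H); P=C-off[0]*X-off[1]*Y; d=P-p; tx,ty=txy(h)
        dx,dy,rz=round(100*d@tx,2),round(100*d@ty,2),round(-(H-h),2); print(dx,dy,rz)
        p=p+(dx*tx+dy*ty)/100; h-=rz
E
python3 - <<'E'
from h import *
pushplan((-.225,0,0),15,(.101,-.01))
E
```

```text
board est pan [-0.29451425  0.01328127] -10.497779358683715 F [-1.5000983  -3.95693479 -0.29216775] 7.15
0.48 0.13 -0.7
0.49 0.13 -0.7
0.48 0.14 -0.7
0.49 0.14 -0.7
0.48 0.15 -0.7
0.49 0.15 -0.7
0.48 0.16 -0.7
0.48 0.17 -0.7
0.48 0.17 -0.7
0.49 0.18 -0.7
0.48 0.18 -0.7
0.48 0.19 -0.7
0.48 0.2 -0.7
0.48 0.2 -0.7
0.47 0.2 -0.7
```

play_rows([
  {"rx": 0, "ry": 0, "grip": 1, "dx": 0.48, "dy": 0.13, "dz": 0, "rz": -0.7},
  {"rx": 0, "ry": 0, "grip": 1, "dx": 0.48, "dy": 0.13, "dz": 0, "rz": -0.7},
  {"rx": 0, "ry": 0, "grip": 1, "dx": 0.48, "dy": 0.14, "dz": 0, "rz": -0.7},
  {"rx": 0, "ry": 0, "grip": 1, "dx": 0.48, "dy": 0.14, "dz": 0, "rz": -0.7},
])

```text
clock: 7.48
ee_pos: [0.4692, -0.2439, 0.1747]
orientation: [2.56, 1.821, -0.0]
wrist_force: [-1.0, -3.5, 0.3]
grip_width: 0.999
```

play_rows([
  {"rx": 0, "ry": 0, "grip": 1, "dx": 0.48, "dy": 0.15, "dz": 0, "rz": -0.7},
  {"rx": 0, "ry": 0, "grip": 1, "dx": 0.48, "dy": 0.15, "dz": 0, "rz": -0.7},
  {"rx": 0, "ry": 0, "grip": 1, "dx": 0.48, "dy": 0.16, "dz": 0, "rz": -0.7},
  {"rx": 0, "ry": 0, "grip": 1, "dx": 0.48, "dy": 0.17, "dz": 0, "rz": -0.7},
  {"rx": 0, "ry": 0, "grip": 1, "dx": 0.48, "dy": 0.17, "dz": 0, "rz": -0.7},
])

```text
clock: 7.9
ee_pos: [0.4842, -0.2233, 0.1747]
orientation: [2.503, 1.899, -0.0]
wrist_force: [-1.5, -3.6, -0.4]
grip_width: 1.002
```

```bash
python3 - <<'E'
from h import *
pushplan((-.225,0,0),6,(.101,-.01))
im=bot.capture("top"); cv2.imwrite("pics/t3.png",cv2.resize(im[175:335,200:430,::-1],None,fx=3.4,fy=3.4,interpolation=cv2.INTER_CUBIC))
im=bot.capture("scene"); cv2.imwrite("pics/s3.png",cv2.resize(im[150:330,190:440,::-1],None,fx=3.2,fy=3.2,interpolation=cv2.INTER_CUBIC))
E
```

```text
board est pan [-0.25243301  0.00533616] -4.131364270960489 F [-1.54307306 -3.58625943 -0.41123315] 7.9
0.48 0.18 -0.69
0.47 0.18 -0.69
0.47 0.19 -0.69
0.48 0.19 -0.68
0.47 0.2 -0.69
0.47 0.21 -0.69
```

View pics/t3.png

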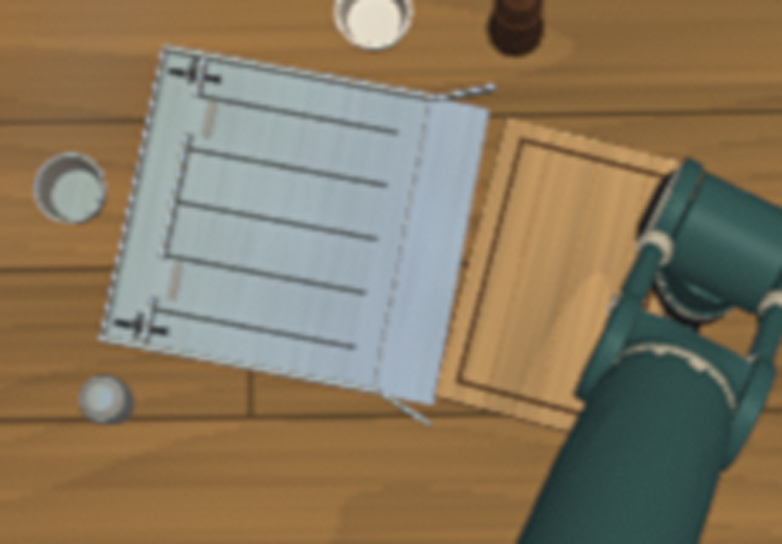

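View pics/s3.png

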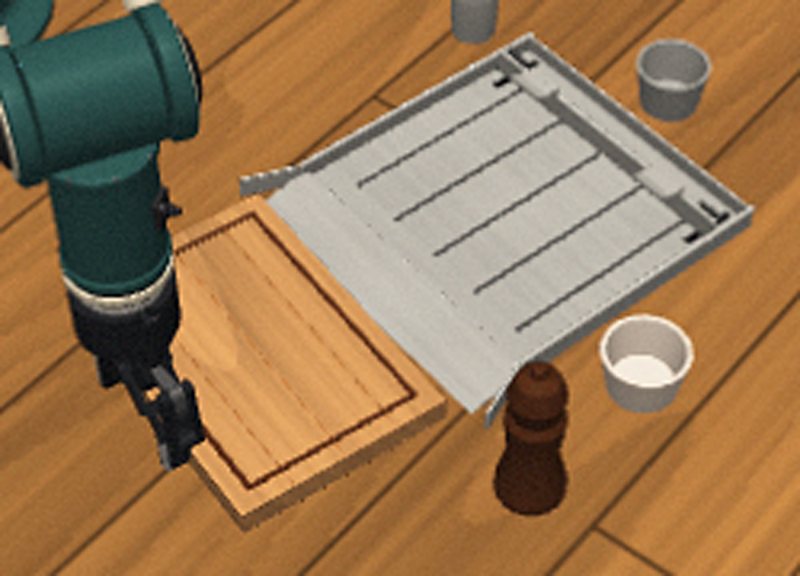

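The board is tracking the fingers. In the top crop its far edge runs from (509,118) to (437,398), just short of the ramp foot. I'll work out its pose from those points.

```bash
python3 - <<'E'
from h import *
np.set_printoptions(precision=4,suppress=True)
def t(u,v,z): return topan(onz("top",[(u+.5)/3.4-.5+200,(v+.5)/3.4-.5+175],z))
def s(u,v,z): return topan(onz("scene",[(u+.5)/3.2-.5+190,(v+.5)/3.2-.5+150],z))
for A in ((t(509,118,.024),t(437,398,.024)),(s(446,403,.024),s(259,200,.024)),(t(163,46,.02),t(101,340,.02)),(t(489,110,0),t(435,404,0)),(s(752,210,.02),s(531,35,.02)),(s(473,411,0),s(258,205,0))):
    a,b=A; d=b-a; print(a,b,'mid',(a+b)/2,'len',np.linalg.norm(d),'ang',np.degrees(np.arctan2(-d[0],d[1])))
E
```

```text
[-0.1711 -0.128 ] [-0.1548  0.1321] mid [-0.1629  0.0021] len 0.2606257798120562 ang -3.59975213925766
[-0.1752 -0.131 ] [-0.1596  0.1229] mid [-0.1674 -0.0041] len 0.25441849488797397 ang -3.501878590491264
[ 0.1513 -0.1361] [0.1494 0.1375] mid [0.1503 0.0007] len 0.27360047982279395 ang 0.3975486699945044
[-0.1514 -0.137 ] [-0.1535  0.1361] mid [-0.1524 -0.0005] len 0.27306958269838677 ang 0.4236207435609648
[ 0.1452 -0.1364] [0.1465 0.135 ] mid [ 0.1458 -0.0007] len 0.27139523335285914 ang -0.26014502769333736
[-0.1523 -0.1359] [-0.1513  0.138 ] mid [-0.1518  0.001 ] len 0.2738937874424702 ang -0.21146023575715187
```

play_rows([
  {"rx": 0, "ry": 0, "grip": 1, "dx": 0.48, "dy": 0.18, "dz": 0, "rz": -0.7},
  {"rx": 0, "ry": 0, "grip": 1, "dx": 0.48, "dy": 0.18, "dz": 0, "rz": -0.7},
  {"rx": 0, "ry": 0, "grip": 1, "dx": 0.48, "dy": 0.19, "dz": 0, "rz": -0.7},
])

```text
clock: 8.25
ee_pos: [0.4932, -0.2114, 0.1749]
orientation: [2.467, 1.944, -0.001]
wrist_force: [-0.4, -5.2, 0.4]
grip_width: 0.994
```

play_rows([
  {"rx": 0, "ry": 0, "grip": 1, "dx": 0.48, "dy": 0.19, "dz": 0, "rz": -0.7},
  {"rx": 0, "ry": 0, "grip": 1, "dx": 0.48, "dy": 0.2, "dz": 0, "rz": -0.7},
  {"rx": 0, "ry": 0, "grip": 1, "dx": 0.48, "dy": 0.2, "dz": 0, "rz": -0.6},
])

```text
clock: 8.5
ee_pos: [0.5022, -0.1984, 0.1748]
orientation: [2.434, 1.986, -0.0]
wrist_force: [-1.6, -5.0, 0.1]
grip_width: 1.001
```

```bash
python3 - <<'E'
from h import *
np.set_printoptions(precision=4,suppress=True)
pushplan((-.185,0,0),10,(.101,-.01))
im=bot.capture("top"); cv2.imwrite("pics/t4.png",cv2.resize(im[175:335,200:430,::-1],None,fx=3.4,fy=3.4,interpolation=cv2.INTER_CUBIC))
im=bot.capture("scene"); cv2.imwrite("pics/s4.png",cv2.resize(im[150:330,190:440,::-1],None,fx=3.2,fy=3.2,interpolation=cv2.INTER_CUBIC))
E
```

```text
board est pan [-0.2249 -0.0002] -0.06301669682343913 F [-1.6414 -4.9595  0.1456] 8.5
0.4 -0.0 -0.01
0.4 -0.0 -0.0
0.4 -0.0 -0.01
0.4 -0.0 -0.01
0.4 -0.0 -0.0
0.4 -0.01 -0.01
0.4 0.0 -0.0
0.39 0.0 -0.01
0.4 0.0 -0.01
0.4 0.0 -0.0
```

View pics/t4.png

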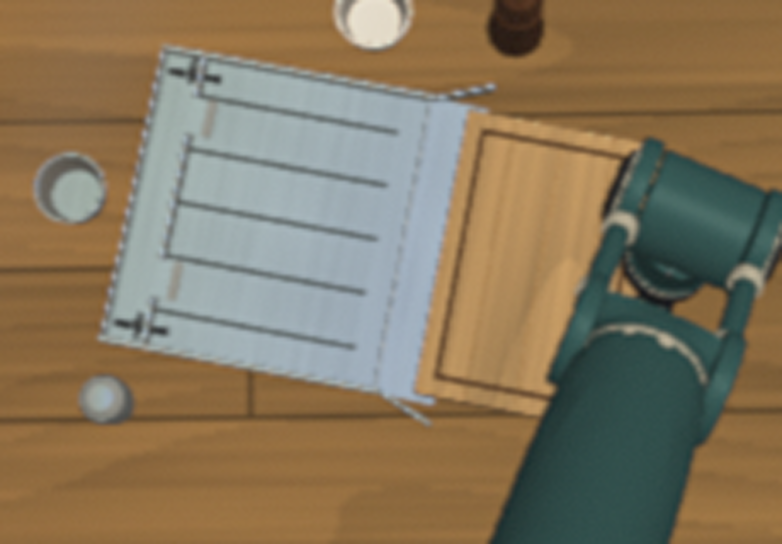

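View pics/s4.png

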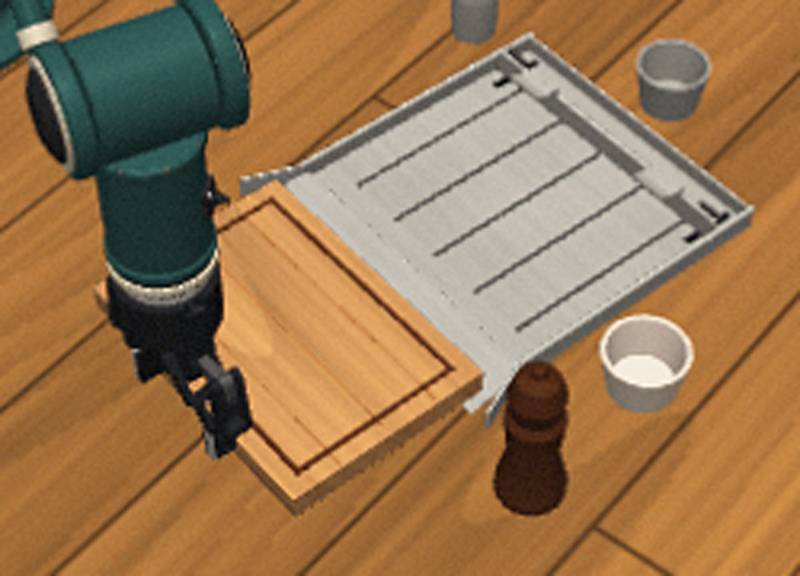

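The board's front is now on the ramp. Its far corners in the top crop are (471,110) and (415,392), and the push force is about 5 N. I'll check centring.

```bash
python3 - <<'E'
from h import *
np.set_printoptions(precision=4,suppress=True)
def t(u,v,z): return topan(onz("top",[(u+.5)/3.4-.5+200,(v+.5)/3.4-.5+175],z))
def s(u,v,z): return topan(onz("scene",[(u+.5)/3.2-.5+190,(v+.5)/3.2-.5+150],z))
for A in ((t(471,110,.028),t(415,392,.028)),(s(484,374,.028),s(279,182,.028))):
    a,b=A; d=b-a; print(a,b,'mid',(a+b)/2,'len',np.linalg.norm(d),'ang',np.degrees(np.arctan2(-d[0],d[1])))
for n in("top","scene"):
    r=bot.outline_of("carving_board",n)[0]; m=r['pixels'].astype(np.uint8)
    c=max(cv2.findContours(m,0,1)[0],key=cv2.contourArea)[:,0]
    q=np.array([topan(onz(n,p,.027)) for p in c])
    sel=lambda k:q[k]
    print(n,r['p'],'y range',q[:,1].min(),q[:,1].max(),'xmax',q[:,0].max())
    # front edge fit
    f=[q[(abs(q[:,1]-y)<.012)][:,0].max() for y in np.arange(-.11,.12,.02)]; print(np.polyfit(np.arange(-.11,.12,.02)[:len(f)],f,1))
E
```

```text
[-0.1362 -0.128 ] [-0.1348  0.1308] mid [-0.1355  0.0014] len 0.2588789923942608 ang -0.30712921690579553
[-0.1377 -0.1305] [-0.1371  0.1256] mid [-0.1374 -0.0025] len 0.25610998608070074 ang -0.13598240482177745
top 0.63 y range -0.12984229788976553 0.1352172579416404 xmax -0.13240409131621114
[-0.0036 -0.1334]
scene 0.69 y range -0.1423570098257893 0.13224285886124015 xmax -0.13519503826272283
[ 0.0058 -0.1362]
```

The board is centred to within about 1 mm and square. Now I'll push straight.

play_rows([
  {"rx": 0, "ry": 0, "grip": 1, "dx": 0.4, "dy": 0, "dz": 0, "rz": 0},
  {"rx": 0, "ry": 0, "grip": 1, "dx": 0.4, "dy": 0, "dz": 0, "rz": 0},
  {"rx": 0, "ry": 0, "grip": 1, "dx": 0.4, "dy": 0, "dz": 0, "rz": 0},
])

```text
clock: 8.95
ee_pos: [0.5041, -0.187, 0.1746]
orientation: [2.434, 1.985, -0.001]
wrist_force: [-1.1, -5.6, -0.2]
grip_width: 0.997
```

play_rows([
  {"rx": 0, "ry": 0, "grip": 1, "dx": 0.4, "dy": 0, "dz": 0, "rz": 0},
  {"rx": 0, "ry": 0, "grip": 1, "dx": 0.4, "dy": 0, "dz": 0, "rz": 0},
  {"rx": 0, "ry": 0, "grip": 1, "dx": 0.3, "dy": 0, "dz": 0, "rz": 0},
])

```text
clock: 9.2
ee_pos: [0.5063, -0.1761, 0.1746]
orientation: [2.434, 1.985, -0.001]
wrist_force: [-1.4, -5.2, -0.9]
grip_width: 0.997
```

play_rows([
  {"rx": 0, "ry": 0, "grip": 1, "dx": 0.3, "dy": 0, "dz": 0, "rz": 0},
  {"rx": 0, "ry": 0, "grip": 1, "dx": 0.3, "dy": 0, "dz": 0, "rz": 0},
])

```text
clock: 9.37
ee_pos: [0.5075, -0.1701, 0.1746]
orientation: [-2.435, -1.985, 0.001]
wrist_force: [-1.1, -5.1, 0.3]
grip_width: 0.999
```

play_rows([
  {"rx": 0, "ry": 0, "grip": 1, "dx": 0.3, "dy": 0, "dz": 0, "rz": 0},
  {"rx": 0, "ry": 0, "grip": 1, "dx": 0.3, "dy": 0, "dz": 0, "rz": 0},
  {"rx": 0, "ry": 0, "grip": 1, "dx": 0.3, "dy": 0, "dz": 0, "rz": 0},
])

```text
clock: 9.62
ee_pos: [0.5095, -0.161, 0.1746]
orientation: [-2.435, -1.985, 0.0]
wrist_force: [0.1, -3.6, -0.4]
grip_width: 0.999
```

play_rows([
  {"rx": 0, "ry": 0, "grip": 1, "dx": 0.3, "dy": 0, "dz": 0, "rz": 0},
  {"rx": 0, "ry": 0, "grip": 1, "dx": 0.3, "dy": 0, "dz": 0, "rz": 0},
  {"rx": 0, "ry": 0, "grip": 1, "dx": 0.3, "dy": 0, "dz": 0, "rz": 0},
])

```text
clock: 9.87
ee_pos: [0.5113, -0.1521, 0.1746]
orientation: [-2.435, -1.985, 0.0]
wrist_force: [0.4, -3.9, -2.3]
grip_width: 0.999
```

play_rows([
  {"rx": 0, "ry": 0, "grip": 1, "dx": 0.3, "dy": 0, "dz": 0, "rz": 0},
  {"rx": 0, "ry": 0, "grip": 1, "dx": 0.3, "dy": 0, "dz": 0, "rz": 0},
  {"rx": 0, "ry": 0, "grip": 1, "dx": 0.3, "dy": 0, "dz": 0, "rz": 0},
])

```text
clock: 10.12
ee_pos: [0.5131, -0.1433, 0.1746]
orientation: [-2.435, -1.985, 0.0]
wrist_force: [-0.8, -4.3, -1.7]
grip_width: 1.0
```

```bash
python3 - <<'E'
from h import *
np.set_printoptions(precision=4,suppress=True)
pushplan((-.1,0,0),1,(.101,-.01))
im=bot.capture("top"); cv2.imwrite("pics/t5.png",cv2.resize(im[175:335,200:430,::-1],None,fx=3.4,fy=3.4,interpolation=cv2.INTER_CUBIC))
im=bot.capture("scene"); cv2.imwrite("pics/s5.png",cv2.resize(im[150:330,190:440,::-1],None,fx=3.2,fy=3.2,interpolation=cv2.INTER_CUBIC))
E
```

```text
board est pan [-0.1687  0.    ] -0.11061120289048176 F [-0.7968 -4.2875 -1.6937] 10.1167
6.88 0.01 -0.11
```

View pics/t5.png

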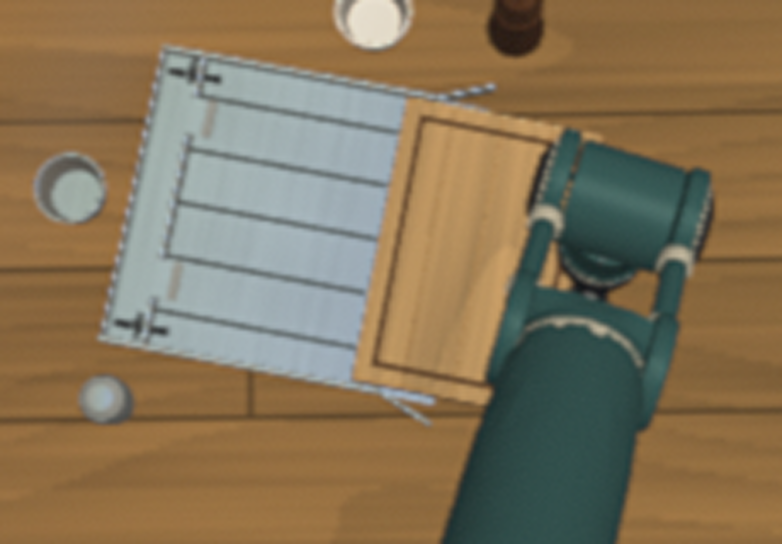

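View pics/s5.png

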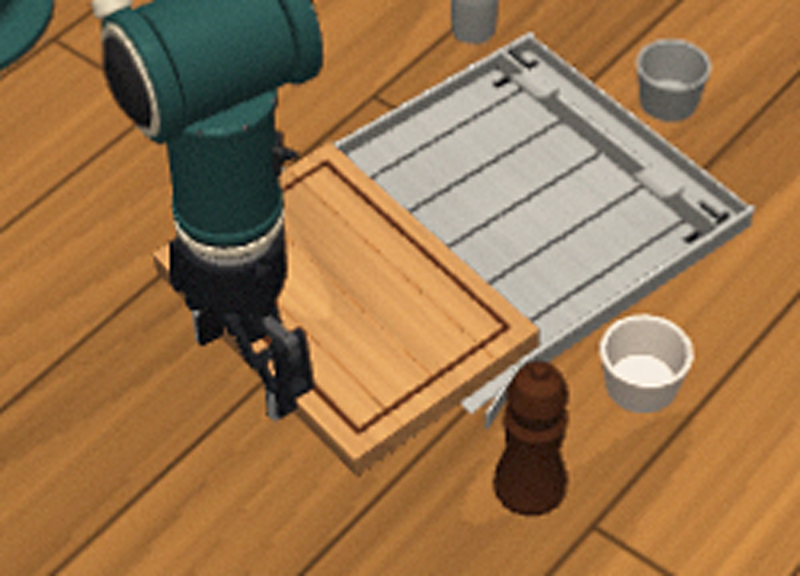

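The nose is over the lip and between the walls, with the far edge running from (409,97) to (354,378) in the top crop. I'll keep pushing.

play_rows([
  {"rx": 0, "ry": 0, "grip": 1, "dx": 0.3, "dy": 0, "dz": 0, "rz": 0},
  {"rx": 0, "ry": 0, "grip": 1, "dx": 0.3, "dy": 0, "dz": 0, "rz": 0},
  {"rx": 0, "ry": 0, "grip": 1, "dx": 0.3, "dy": 0, "dz": 0, "rz": 0},
  {"rx": 0, "ry": 0, "grip": 1, "dx": 0.3, "dy": 0, "dz": 0, "rz": 0},
])

```text
clock: 10.55
ee_pos: [0.5156, -0.1318, 0.1747]
orientation: [2.435, 1.985, -0.0]
wrist_force: [-0.5, -3.8, -1.9]
grip_width: 1.002
```

play_rows([
  {"rx": 0, "ry": 0, "grip": 1, "dx": 0.3, "dy": 0, "dz": 0, "rz": 0},
  {"rx": 0, "ry": 0, "grip": 1, "dx": 0.3, "dy": 0, "dz": 0, "rz": 0},
  {"rx": 0, "ry": 0, "grip": 1, "dx": 0.3, "dy": 0, "dz": 0, "rz": 0},
  {"rx": 0, "ry": 0, "grip": 1, "dx": 0.3, "dy": 0, "dz": 0, "rz": 0},
])

```text
clock: 10.88
ee_pos: [0.518, -0.1199, 0.1747]
orientation: [-2.435, -1.985, 0.0]
wrist_force: [-0.4, -4.1, -1.1]
grip_width: 0.996
```

play_rows([
  {"rx": 0, "ry": 0, "grip": 1, "dx": 0.3, "dy": 0, "dz": 0, "rz": 0},
  {"rx": 0, "ry": 0, "grip": 1, "dx": 0.3, "dy": 0, "dz": 0, "rz": 0},
  {"rx": 0, "ry": 0, "grip": 1, "dx": 0.3, "dy": 0, "dz": 0, "rz": 0},
  {"rx": 0, "ry": 0, "grip": 1, "dx": 0.3, "dy": 0, "dz": 0, "rz": 0},
])

```text
clock: 11.22
ee_pos: [0.5204, -0.1082, 0.1747]
orientation: [2.435, 1.985, -0.0]
wrist_force: [-0.6, -4.2, -2.0]
grip_width: 1.0
```

play_rows([
  {"rx": 0, "ry": 0, "grip": 1, "dx": 0.3, "dy": 0, "dz": 0, "rz": 0},
  {"rx": 0, "ry": 0, "grip": 1, "dx": 0.3, "dy": 0, "dz": 0, "rz": 0},
  {"rx": 0, "ry": 0, "grip": 1, "dx": 0.3, "dy": 0, "dz": 0, "rz": 0},
  {"rx": 0, "ry": 0, "grip": 1, "dx": 0.3, "dy": 0, "dz": 0, "rz": 0},
])

```text
clock: 11.55
ee_pos: [0.5229, -0.0965, 0.1747]
orientation: [2.435, 1.985, -0.0]
wrist_force: [-1.1, -5.7, -0.4]
grip_width: 1.002
```

play_rows([
  {"rx": 0, "ry": 0, "grip": 1, "dx": 0.3, "dy": 0, "dz": 0, "rz": 0},
  {"rx": 0, "ry": 0, "grip": 1, "dx": 0.3, "dy": 0, "dz": 0, "rz": 0},
  {"rx": 0, "ry": 0, "grip": 1, "dx": 0.3, "dy": 0, "dz": 0, "rz": 0},
  {"rx": 0, "ry": 0, "grip": 1, "dx": 0.3, "dy": 0, "dz": 0, "rz": 0},
])

```text
clock: 11.88
ee_pos: [0.5254, -0.0848, 0.1749]
orientation: [2.434, 1.985, 0.0]
wrist_force: [-1.4, -4.9, -0.2]
grip_width: 1.001
```

```bash
python3 - <<'E'
from h import *
np.set_printoptions(precision=4,suppress=True)
pushplan((-.1,0,0),1,(.101,-.01))
im=bot.capture("top"); cv2.imwrite("pics/t6.png",cv2.resize(im[175:335,200:430,::-1],None,fx=3.4,fy=3.4,interpolation=cv2.INTER_CUBIC))
im=bot.capture("scene"); cv2.imwrite("pics/s6.png",cv2.resize(im[150:330,190:440,::-1],None,fx=3.2,fy=3.2,interpolation=cv2.INTER_CUBIC))
E
```

```text
board est pan [-0.1089 -0.0003] -0.10521904971139406 F [-1.4481 -4.86   -0.1535] 11.8833
0.89 -0.01 -0.11
```

View pics/t6.png

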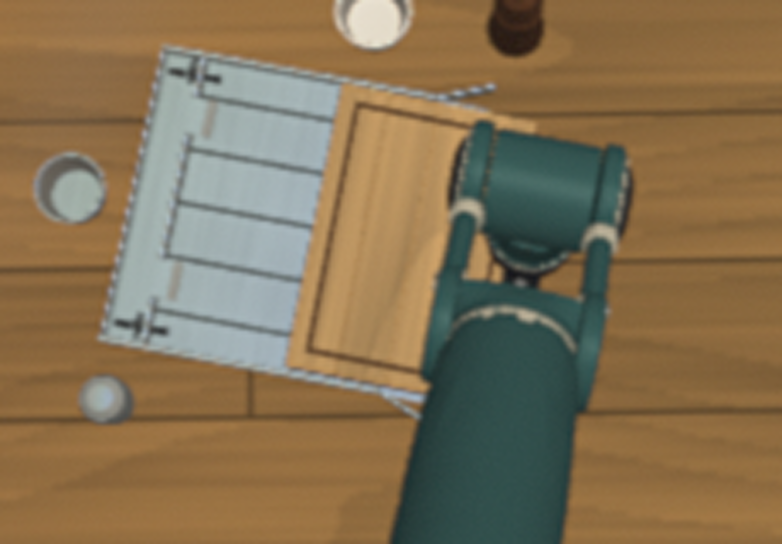

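View pics/s6.png

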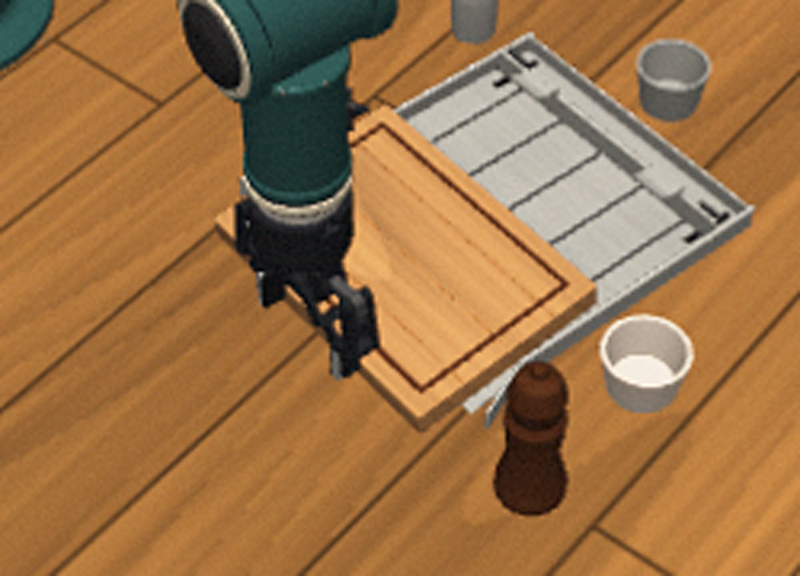

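The board is straight and centred, with its far edge at (341,83)–(289,365) in the top crop. It's about to tip over the lip.

play_rows([
  {"rx": 0, "ry": 0, "grip": 1, "dx": 0.3, "dy": 0, "dz": 0, "rz": 0},
  {"rx": 0, "ry": 0, "grip": 1, "dx": 0.3, "dy": 0, "dz": 0, "rz": 0},
  {"rx": 0, "ry": 0, "grip": 1, "dx": 0.3, "dy": 0, "dz": 0, "rz": 0},
  {"rx": 0, "ry": 0, "grip": 1, "dx": 0.3, "dy": 0, "dz": 0, "rz": 0},
])

```text
clock: 12.32
ee_pos: [0.5278, -0.0734, 0.175]
orientation: [2.434, 1.985, -0.0]
wrist_force: [-2.6, -6.4, 1.4]
grip_width: 1.001
```

play_rows([
  {"rx": 0, "ry": 0, "grip": 1, "dx": 0.3, "dy": 0, "dz": 0, "rz": 0},
  {"rx": 0, "ry": 0, "grip": 1, "dx": 0.3, "dy": 0, "dz": 0, "rz": 0},
  {"rx": 0, "ry": 0, "grip": 1, "dx": 0.3, "dy": 0, "dz": 0, "rz": 0},
  {"rx": 0, "ry": 0, "grip": 1, "dx": 0.3, "dy": 0, "dz": 0, "rz": 0},
])

```text
clock: 12.65
ee_pos: [0.5303, -0.0619, 0.1752]
orientation: [2.433, 1.985, -0.001]
wrist_force: [-2.0, -7.4, 2.3]
grip_width: 1.0
```

play_rows([
  {"rx": 0, "ry": 0, "grip": 1, "dx": 0.3, "dy": 0, "dz": 0, "rz": 0},
  {"rx": 0, "ry": 0, "grip": 1, "dx": 0.3, "dy": 0, "dz": 0, "rz": 0},
  {"rx": 0, "ry": 0, "grip": 1, "dx": 0.3, "dy": 0, "dz": 0, "rz": 0},
  {"rx": 0, "ry": 0, "grip": 1, "dx": 0.3, "dy": 0, "dz": 0, "rz": 0},
])

```text
clock: 12.98
ee_pos: [0.533, -0.0505, 0.1757]
orientation: [2.432, 1.985, -0.001]
wrist_force: [-1.8, -10.4, 5.2]
grip_width: 1.001
```

play_rows([
  {"rx": 0, "ry": 0, "grip": 1, "dx": 0.3, "dy": 0, "dz": 0, "rz": 0},
  {"rx": 0, "ry": 0, "grip": 1, "dx": 0.3, "dy": 0, "dz": 0, "rz": 0},
  {"rx": 0, "ry": 0, "grip": 1, "dx": 0.3, "dy": 0, "dz": 0, "rz": 0},
  {"rx": 0, "ry": 0, "grip": 1, "dx": 0.3, "dy": 0, "dz": 0, "rz": 0},
])

```text
clock: 13.32
ee_pos: [0.5357, -0.0393, 0.1763]
orientation: [2.43, 1.985, -0.001]
wrist_force: [-2.7, -12.8, 10.2]
grip_width: 1.003
```

```bash
python3 - <<'E'
from h import *
np.set_printoptions(precision=4,suppress=True)
pushplan((-.1,0,0),1,(.101,-.01))
im=bot.capture("top"); cv2.imwrite("pics/t7.png",cv2.resize(im[175:335,200:430,::-1],None,fx=3.4,fy=3.4,interpolation=cv2.INTER_CUBIC))
im=bot.capture("scene"); cv2.imwrite("pics/s7.png",cv2.resize(im[150:330,190:440,::-1],None,fx=3.2,fy=3.2,interpolation=cv2.INTER_CUBIC))
E
```

```text
board est pan [-0.0623 -0.0012] -0.02092760796249138 F [ -2.6851 -12.7635  10.2053] 13.3167
-3.77 -0.11 -0.02
```

View pics/t7.png

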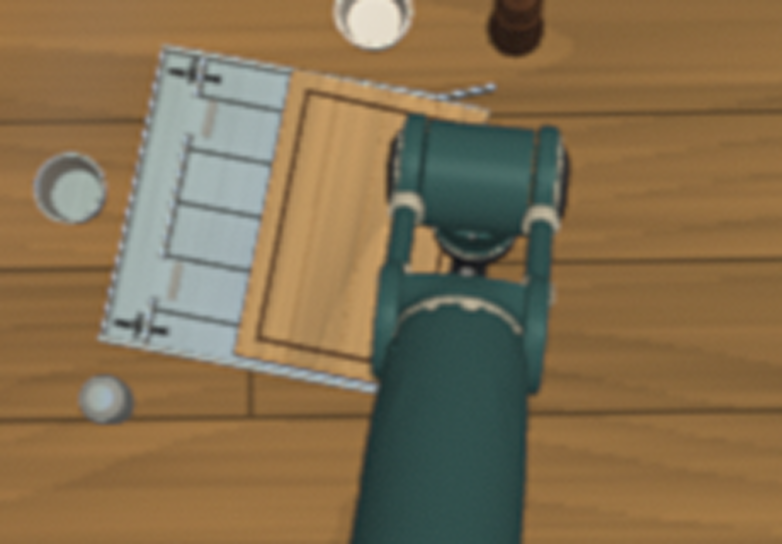

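View pics/s7.png

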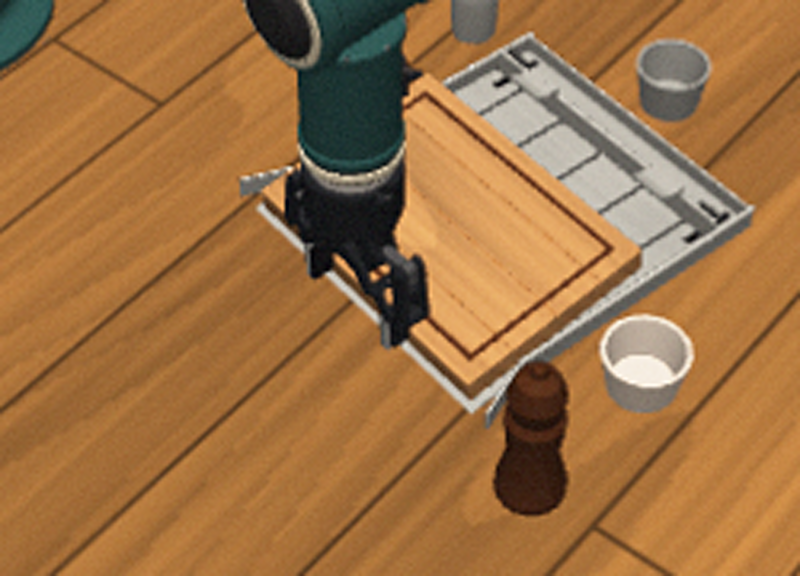

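The force has climbed to about 13 N forward and 10 N up. Finger friction looks to be holding the tail down as the board tips over the lip. I'll back off so it can settle, then push again.

play_rows([
  {"rx": 0, "ry": 0, "grip": 1, "dx": -0.3, "dy": 0, "dz": 0, "rz": 0},
  {"rx": 0, "ry": 0, "grip": 1, "dx": -0.4, "dy": 0, "dz": 0, "rz": 0},
  {"rx": 0, "ry": 0, "grip": 1, "dx": -0.4, "dy": 0, "dz": 0, "rz": 0},
  {"rx": 0, "ry": 0, "grip": 1, "dx": -0.4, "dy": 0, "dz": 0, "rz": 0},
  {"rx": 0, "ry": 0, "grip": 1, "dx": 0, "dy": 0, "dz": 0, "rz": 0},
])

```text
clock: 13.83
ee_pos: [0.5316, -0.0531, 0.1744]
orientation: [-2.435, -1.984, 0.0]
wrist_force: [0.4, -0.2, -0.5]
grip_width: 1.002
```

```bash
python3 - <<'E'
from h import *
np.set_printoptions(precision=4,suppress=True)
pushplan((-.1,0,0),1,(.101,-.01))
im=bot.capture("scene"); cv2.imwrite("pics/s8.png",cv2.resize(im[150:330,190:440,::-1],None,fx=3.2,fy=3.2,interpolation=cv2.INTER_CUBIC))
E
```

```text
board est pan [-0.0767 -0.0001] -0.15062340479293823 F [ 0.3869 -0.2301 -0.493 ] 13.8333
-2.33 0.02 -0.15
```

View pics/s8.png

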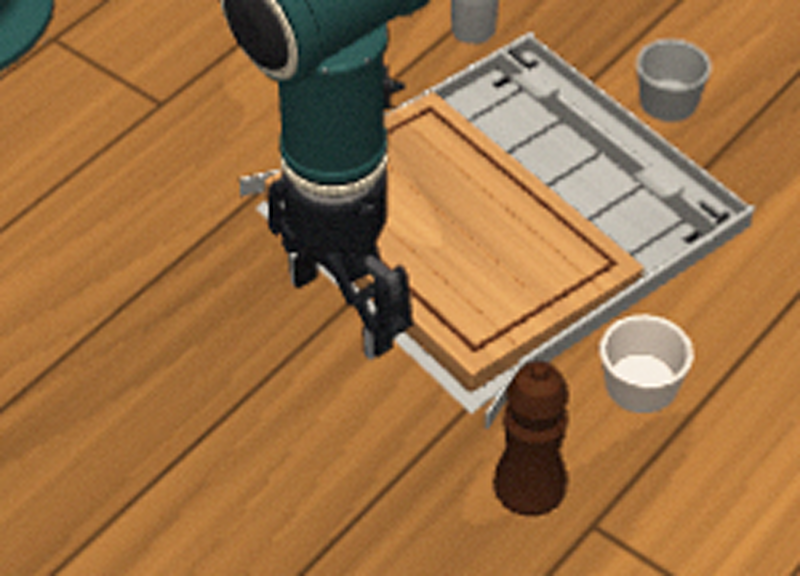

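The nose has dropped into the pan; the far corner moved to (640,268). I'll re-approach 2 mm higher.

play_rows([
  {"rx": 0, "ry": 0, "grip": 1, "dx": 0.4, "dy": 0, "dz": -0.2, "rz": 0},
  {"rx": 0, "ry": 0, "grip": 1, "dx": 0.4, "dy": 0, "dz": 0, "rz": 0},
  {"rx": 0, "ry": 0, "grip": 1, "dx": 0.2, "dy": 0, "dz": 0, "rz": 0},
  {"rx": 0, "ry": 0, "grip": 1, "dx": 0.2, "dy": 0, "dz": 0, "rz": 0},
])

```text
clock: 14.22
ee_pos: [0.5344, -0.0403, 0.1768]
orientation: [2.434, 1.986, 0.0]
wrist_force: [-0.1, -0.6, -1.2]
grip_width: 1.001
```

play_rows([
  {"rx": 0, "ry": 0, "grip": 1, "dx": 0.2, "dy": 0, "dz": 0, "rz": 0},
  {"rx": 0, "ry": 0, "grip": 1, "dx": 0.2, "dy": 0, "dz": 0, "rz": 0},
  {"rx": 0, "ry": 0, "grip": 1, "dx": 0.2, "dy": 0, "dz": 0, "rz": 0},
])

```text
clock: 14.47
ee_pos: [0.5354, -0.0349, 0.1766]
orientation: [2.433, 1.986, -0.001]
wrist_force: [0.3, -4.0, 0.2]
grip_width: 1.003
```

play_rows([
  {"rx": 0, "ry": 0, "grip": 1, "dx": 0.2, "dy": 0, "dz": 0, "rz": 0},
  {"rx": 0, "ry": 0, "grip": 1, "dx": 0.2, "dy": 0, "dz": 0, "rz": 0},
  {"rx": 0, "ry": 0, "grip": 1, "dx": 0.2, "dy": 0, "dz": 0, "rz": 0},
])

```text
clock: 14.72
ee_pos: [0.5365, -0.0291, 0.1764]
orientation: [-2.435, -1.985, 0.001]
wrist_force: [0.0, -2.5, -2.2]
grip_width: 1.002
```

play_rows([
  {"rx": 0, "ry": 0, "grip": 1, "dx": 0.3, "dy": 0, "dz": 0, "rz": 0},
  {"rx": 0, "ry": 0, "grip": 1, "dx": 0.3, "dy": 0, "dz": 0, "rz": 0},
  {"rx": 0, "ry": 0, "grip": 1, "dx": 0.3, "dy": 0, "dz": 0, "rz": 0},
])

```text
clock: 14.97
ee_pos: [0.5384, -0.02, 0.1764]
orientation: [-2.435, -1.985, 0.001]
wrist_force: [-0.3, -2.5, -2.2]
grip_width: 1.0
```

play_rows([
  {"rx": 0, "ry": 0, "grip": 1, "dx": 0.3, "dy": 0, "dz": 0, "rz": 0},
  {"rx": 0, "ry": 0, "grip": 1, "dx": 0.3, "dy": 0, "dz": 0, "rz": 0},
  {"rx": 0, "ry": 0, "grip": 1, "dx": 0.3, "dy": 0, "dz": 0, "rz": 0},
])

```text
clock: 15.22
ee_pos: [0.5403, -0.0112, 0.1766]
orientation: [-2.435, -1.985, 0.0]
wrist_force: [-0.5, -3.0, -1.1]
grip_width: 1.0
```

play_rows([
  {"rx": 0, "ry": 0, "grip": 1, "dx": 0.3, "dy": 0, "dz": 0, "rz": 0},
  {"rx": 0, "ry": 0, "grip": 1, "dx": 0.3, "dy": 0, "dz": 0, "rz": 0},
  {"rx": 0, "ry": 0, "grip": 1, "dx": 0.3, "dy": 0, "dz": 0, "rz": 0},
])

```text
clock: 15.47
ee_pos: [0.5422, -0.0023, 0.1767]
orientation: [-2.435, -1.985, 0.0]
wrist_force: [-0.1, -2.6, -3.3]
grip_width: 0.999
```

play_rows([
  {"rx": 0, "ry": 0, "grip": 1, "dx": 0.3, "dy": 0, "dz": 0, "rz": 0},
  {"rx": 0, "ry": 0, "grip": 1, "dx": 0.3, "dy": 0, "dz": 0, "rz": 0},
  {"rx": 0, "ry": 0, "grip": 1, "dx": 0.3, "dy": 0, "dz": 0, "rz": 0},
])

```text
clock: 15.72
ee_pos: [0.544, 0.0065, 0.1767]
orientation: [-2.435, -1.985, 0.0]
wrist_force: [-1.6, -2.7, -1.0]
grip_width: 1.002
```

```bash
python3 - <<'E'
from h import *
np.set_printoptions(precision=4,suppress=True)
pushplan((-.1,0,0),1,(.101,-.01))
im=bot.capture("top"); cv2.imwrite("pics/t9.png",cv2.resize(im[175:335,200:430,::-1],None,fx=3.4,fy=3.4,interpolation=cv2.INTER_CUBIC))
im=bot.capture("scene"); cv2.imwrite("pics/s9.png",cv2.resize(im[150:330,190:440,::-1],None,fx=3.2,fy=3.2,interpolation=cv2.INTER_CUBIC))
E
```

```text
board est pan [-0.0158 -0.0004] -0.11327802558605526 F [-1.604  -2.7435 -1.0483] 15.7167
-8.42 -0.0 -0.11
```

View pics/t9.png

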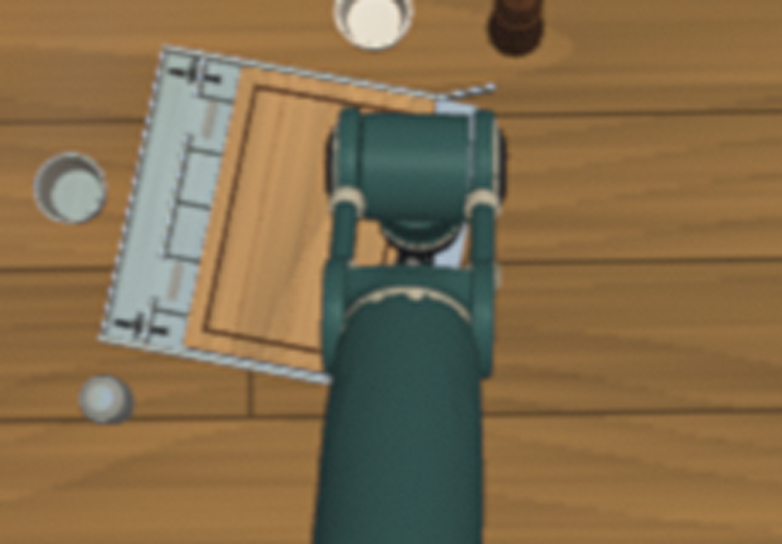

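View pics/s9.png

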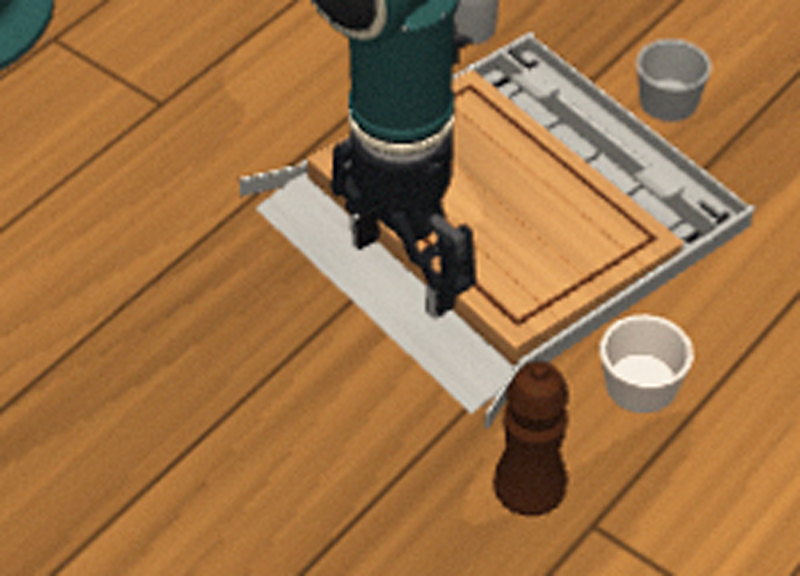

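The board is square between the walls. The tail is nearly at the lip and the stop is roughly 30 mm ahead. I'll go 14 mm more, then back off so the tail drops freely.

play_rows([
  {"rx": 0, "ry": 0, "grip": 1, "dx": 0.2, "dy": 0, "dz": 0, "rz": 0},
  {"rx": 0, "ry": 0, "grip": 1, "dx": 0.2, "dy": 0, "dz": 0, "rz": 0},
  {"rx": 0, "ry": 0, "grip": 1, "dx": 0.2, "dy": 0, "dz": 0, "rz": 0},
  {"rx": 0, "ry": 0, "grip": 1, "dx": 0.2, "dy": 0, "dz": 0, "rz": 0},
])

```text
clock: 16.15
ee_pos: [0.5457, 0.0142, 0.1768]
orientation: [2.435, 1.985, 0.001]
wrist_force: [-0.7, -2.4, -1.8]
grip_width: 1.003
```

play_rows([
  {"rx": 0, "ry": 0, "grip": 1, "dx": 0.2, "dy": 0, "dz": 0, "rz": 0},
  {"rx": 0, "ry": 0, "grip": 1, "dx": 0.2, "dy": 0, "dz": 0, "rz": 0},
])

```text
clock: 16.32
ee_pos: [0.5464, 0.018, 0.1768]
orientation: [2.434, 1.985, -0.0]
wrist_force: [-0.8, -3.3, -1.1]
grip_width: 1.002
```

play_rows([
  {"rx": 0, "ry": 0, "grip": 1, "dx": 0.2, "dy": 0, "dz": 0, "rz": 0},
  {"rx": 0, "ry": 0, "grip": 1, "dx": 0, "dy": 0, "dz": 0, "rz": 0},
])

```text
clock: 16.48
ee_pos: [0.5469, 0.0202, 0.1768]
orientation: [2.435, 1.985, 0.001]
wrist_force: [-0.5, -1.7, -0.5]
grip_width: 1.0
```

play_rows([
  {"rx": 0, "ry": 0, "grip": 1, "dx": -0.4, "dy": 0, "dz": 0, "rz": 0},
  {"rx": 0, "ry": 0, "grip": 1, "dx": -0.4, "dy": 0, "dz": 0, "rz": 0},
  {"rx": 0, "ry": 0, "grip": 1, "dx": 0, "dy": 0, "dz": 0, "rz": 0},
])

```text
clock: 16.73
ee_pos: [0.5452, 0.0117, 0.1768]
orientation: [-2.435, -1.985, -0.001]
wrist_force: [0.2, 0.6, -0.3]
grip_width: 0.999
```

```bash
python3 - <<'E'
from h import *
np.set_printoptions(precision=4,suppress=True)
pushplan((-.1,0,0),1,(.101,-.01))
im=bot.capture("top"); cv2.imwrite("pics/t10.png",cv2.resize(im[175:335,200:430,::-1],None,fx=3.4,fy=3.4,interpolation=cv2.INTER_CUBIC))
im=bot.capture("scene"); cv2.imwrite("pics/s10.png",cv2.resize(im[150:330,190:440,::-1],None,fx=3.2,fy=3.2,interpolation=cv2.INTER_CUBIC))
E
```

```text
board est pan [-0.0104 -0.0005] -0.14257017873498512 F [ 0.1712  0.6315 -0.2744] 16.7333
-8.96 -0.01 -0.14
```

View pics/t10.png

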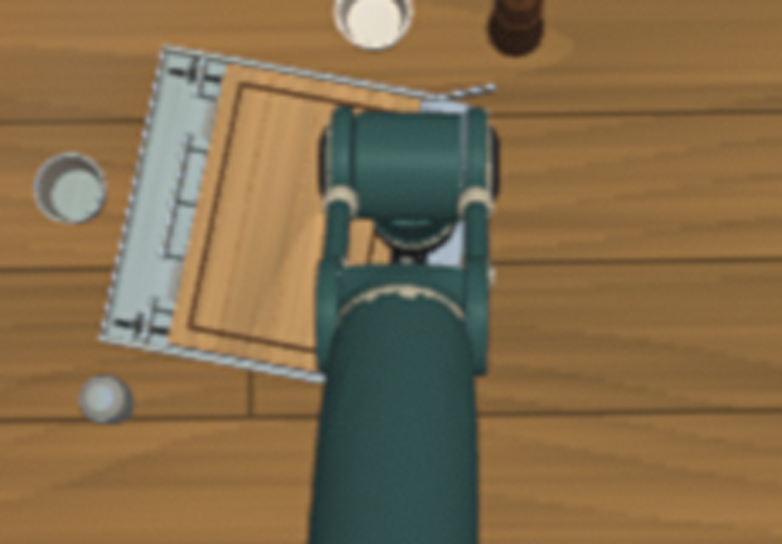

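View pics/s10.png

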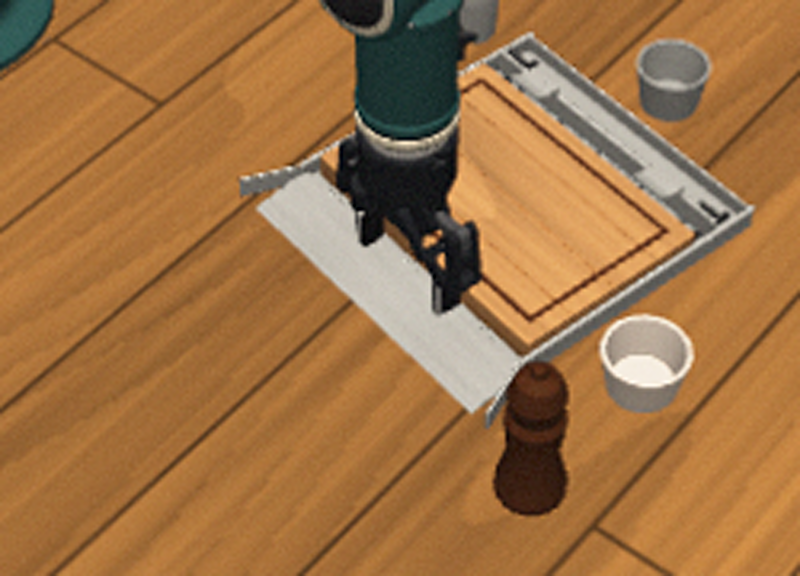

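The near edge is past the lip and the far edge is just entering under the clips, with about 15–20 mm left to the stop. I'll approach carefully.

play_rows([
  {"rx": 0, "ry": 0, "grip": 1, "dx": 0.4, "dy": 0, "dz": 0, "rz": 0},
  {"rx": 0, "ry": 0, "grip": 1, "dx": 0.3, "dy": 0, "dz": 0, "rz": 0},
  {"rx": 0, "ry": 0, "grip": 1, "dx": 0.1, "dy": 0, "dz": 0, "rz": 0},
  {"rx": 0, "ry": 0, "grip": 1, "dx": 0.1, "dy": 0, "dz": 0, "rz": 0},
])

```text
clock: 17.17
ee_pos: [0.5471, 0.0207, 0.1768]
orientation: [2.433, 1.986, -0.001]
wrist_force: [-1.6, -5.0, 1.1]
grip_width: 1.002
```

play_rows([
  {"rx": 0, "ry": 0, "grip": 1, "dx": 0.1, "dy": 0, "dz": 0, "rz": 0},
  {"rx": 0, "ry": 0, "grip": 1, "dx": 0.1, "dy": 0, "dz": 0, "rz": 0},
])

```text
clock: 17.33
ee_pos: [0.5474, 0.0224, 0.1768]
orientation: [2.433, 1.986, -0.001]
wrist_force: [-1.4, -4.9, 0.9]
grip_width: 1.002
```

play_rows([
  {"rx": 0, "ry": 0, "grip": 1, "dx": 0.1, "dy": 0, "dz": 0, "rz": 0},
  {"rx": 0, "ry": 0, "grip": 1, "dx": 0.1, "dy": 0, "dz": 0, "rz": 0},
])

```text
clock: 17.5
ee_pos: [0.5478, 0.0243, 0.1768]
orientation: [2.434, 1.986, -0.001]
wrist_force: [-0.7, -4.6, 1.8]
grip_width: 0.999
```

play_rows([
  {"rx": 0, "ry": 0, "grip": 1, "dx": 0.1, "dy": 0, "dz": 0, "rz": 0},
  {"rx": 0, "ry": 0, "grip": 1, "dx": 0.1, "dy": 0, "dz": 0, "rz": 0},
])

```text
clock: 17.67
ee_pos: [0.5481, 0.0263, 0.1768]
orientation: [2.434, 1.986, -0.002]
wrist_force: [-0.5, -5.3, 1.6]
grip_width: 0.997
```

```bash
python3 - <<'E'
from h import *
np.set_printoptions(precision=4,suppress=True)
pushplan((-.1,0,0),1,(.101,-.01))
im=bot.capture("top"); cv2.imwrite("pics/t11.png",cv2.resize(im[180:300,220:340,::-1],None,fx=5,fy=5,interpolation=cv2.INTER_CUBIC))
E
```

```text
board est pan [ 0.0044 -0.0004] -0.07886790671506105 F [-0.5296 -5.2813  1.5926] 17.6667
-10.44 -0.01 -0.08
```

View pics/t11.png

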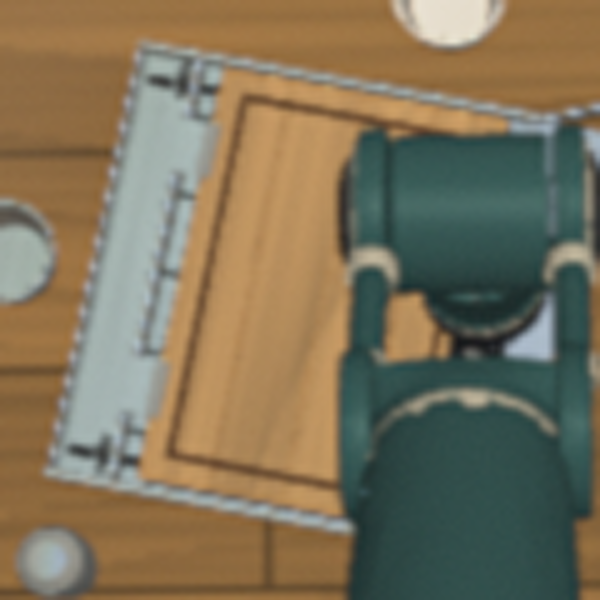

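The clips now overlap the board's far edge, near (205,150) and (155,390), and sliding takes about 5 N. There's roughly 10 mm left.

play_rows([
  {"rx": 0, "ry": 0, "grip": 1, "dx": 0.1, "dy": 0, "dz": 0, "rz": 0},
  {"rx": 0, "ry": 0, "grip": 1, "dx": 0.1, "dy": 0, "dz": 0, "rz": 0},
  {"rx": 0, "ry": 0, "grip": 1, "dx": 0.1, "dy": 0, "dz": 0, "rz": 0},
])

```text
clock: 17.97
ee_pos: [0.5487, 0.0293, 0.1768]
orientation: [2.434, 1.986, -0.001]
wrist_force: [-1.3, -5.3, 1.7]
grip_width: 0.999
```

play_rows([
  {"rx": 0, "ry": 0, "grip": 1, "dx": 0.07, "dy": 0, "dz": 0, "rz": 0},
  {"rx": 0, "ry": 0, "grip": 1, "dx": 0.07, "dy": 0, "dz": 0, "rz": 0},
])

```text
clock: 18.13
ee_pos: [0.549, 0.0306, 0.1768]
orientation: [2.434, 1.986, -0.001]
wrist_force: [-0.3, -5.9, 1.5]
grip_width: 1.0
```

play_rows([
  {"rx": 0, "ry": 0, "grip": 1, "dx": 0.07, "dy": 0, "dz": 0, "rz": 0},
  {"rx": 0, "ry": 0, "grip": 1, "dx": 0.07, "dy": 0, "dz": 0, "rz": 0},
])

```text
clock: 18.3
ee_pos: [0.5493, 0.032, 0.1768]
orientation: [2.434, 1.986, -0.001]
wrist_force: [-0.4, -6.2, 1.9]
grip_width: 1.002
```

play_rows([
  {"rx": 0, "ry": 0, "grip": 1, "dx": 0.05, "dy": 0, "dz": 0, "rz": 0},
  {"rx": 0, "ry": 0, "grip": 1, "dx": 0.05, "dy": 0, "dz": 0, "rz": 0},
])

```text
clock: 18.47
ee_pos: [0.5495, 0.033, 0.1768]
orientation: [2.434, 1.985, -0.001]
wrist_force: [-0.9, -5.0, 2.5]
grip_width: 1.001
```

play_rows([
  {"rx": 0, "ry": 0, "grip": 1, "dx": 0.05, "dy": 0, "dz": 0, "rz": 0},
  {"rx": 0, "ry": 0, "grip": 1, "dx": 0.05, "dy": 0, "dz": 0, "rz": 0},
])

```text
clock: 18.63
ee_pos: [0.5497, 0.0339, 0.1768]
orientation: [2.434, 1.985, -0.001]
wrist_force: [-1.1, -5.2, 1.3]
grip_width: 1.001
```

play_rows([
  {"rx": 0, "ry": 0, "grip": 1, "dx": 0.05, "dy": 0, "dz": 0, "rz": 0},
  {"rx": 0, "ry": 0, "grip": 1, "dx": 0.05, "dy": 0, "dz": 0, "rz": 0},
])

```text
clock: 18.8
ee_pos: [0.5499, 0.0349, 0.1768]
orientation: [2.434, 1.986, -0.001]
wrist_force: [-0.8, -5.1, 2.4]
grip_width: 0.995
```

play_rows([
  {"rx": 0, "ry": 0, "grip": 1, "dx": 0.05, "dy": 0, "dz": 0, "rz": 0},
  {"rx": 0, "ry": 0, "grip": 1, "dx": 0.05, "dy": 0, "dz": 0, "rz": 0},
])

```text
clock: 18.97
ee_pos: [0.5501, 0.0359, 0.1768]
orientation: [2.434, 1.986, -0.001]
wrist_force: [-0.1, -5.6, 2.1]
grip_width: 0.998
```

play_rows([
  {"rx": 0, "ry": 0, "grip": 1, "dx": 0.05, "dy": 0, "dz": 0, "rz": 0},
  {"rx": 0, "ry": 0, "grip": 1, "dx": 0.05, "dy": 0, "dz": 0, "rz": 0},
])

```text
clock: 19.13
ee_pos: [0.5503, 0.0369, 0.1768]
orientation: [2.434, 1.986, -0.001]
wrist_force: [-0.5, -6.0, 1.7]
grip_width: 1.003
```

play_rows([
  {"rx": 0, "ry": 0, "grip": 1, "dx": 0.05, "dy": 0, "dz": 0, "rz": 0},
  {"rx": 0, "ry": 0, "grip": 1, "dx": 0.05, "dy": 0, "dz": 0, "rz": 0},
])

```text
clock: 19.3
ee_pos: [0.5505, 0.0379, 0.1768]
orientation: [2.434, 1.986, -0.001]
wrist_force: [0.1, -6.1, 1.2]
grip_width: 0.997
```

play_rows([
  {"rx": 0, "ry": 0, "grip": 1, "dx": 0.05, "dy": 0, "dz": 0, "rz": 0},
  {"rx": 0, "ry": 0, "grip": 1, "dx": 0.05, "dy": 0, "dz": 0, "rz": 0},
])

```text
clock: 19.47
ee_pos: [0.5507, 0.0388, 0.1768]
orientation: [2.434, 1.986, -0.001]
wrist_force: [-1.1, -5.2, 2.4]
grip_width: 1.001
```

play_rows([
  {"rx": 0, "ry": 0, "grip": 1, "dx": 0.05, "dy": 0, "dz": 0, "rz": 0},
  {"rx": 0, "ry": 0, "grip": 1, "dx": 0.05, "dy": 0, "dz": 0, "rz": 0},
])

```text
clock: 19.63
ee_pos: [0.5509, 0.0393, 0.1768]
orientation: [2.432, 1.986, -0.003]
wrist_force: [-0.7, -9.7, 2.5]
grip_width: 1.001
```

play_rows([
  {"rx": 0, "ry": 0, "grip": 1, "dx": 0.05, "dy": 0, "dz": 0, "rz": 0},
  {"rx": 0, "ry": 0, "grip": 1, "dx": 0.05, "dy": 0, "dz": 0, "rz": 0},
])

```text
clock: 19.8
ee_pos: [0.551, 0.0395, 0.1768]
orientation: [2.431, 1.986, -0.005]
wrist_force: [-1.8, -14.0, 3.4]
grip_width: 1.002
```

play_rows([
  {"rx": 0, "ry": 0, "grip": 1, "dx": 0.05, "dy": 0, "dz": 0, "rz": 0},
  {"rx": 0, "ry": 0, "grip": 1, "dx": 0.05, "dy": 0, "dz": 0, "rz": 0},
])

```text
clock: 19.97
ee_pos: [0.5511, 0.0398, 0.1768]
orientation: [2.43, 1.986, -0.007]
wrist_force: [-2.6, -18.5, 4.7]
grip_width: 1.002
```

```bash
python3 - <<'E'
from h import *
np.set_printoptions(precision=4,suppress=True)
pushplan((-.1,0,0),1,(.101,-.01))
im=bot.capture("top"); cv2.imwrite("pics/t12.png",cv2.resize(im[180:300,220:340,::-1],None,fx=5,fy=5,interpolation=cv2.INTER_CUBIC))
E
```

```text
board est pan [ 0.0183 -0.0005] 0.005083680977278959 F [ -2.6202 -18.4809   4.7454] 19.9667
-11.83 -0.05 0.01
```

View pics/t12.png

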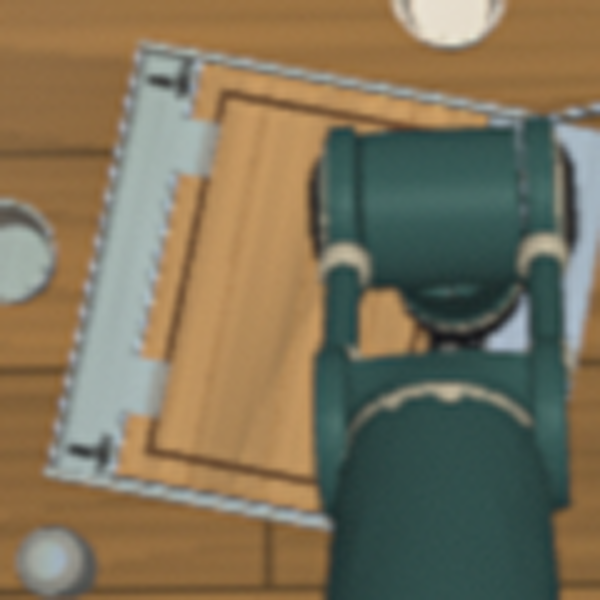

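The stop is found and the force reached 18.7 N, near the limit, so I'm easing straight to about 12 N and holding.

play_rows([
  {"rx": 0, "ry": 0, "grip": 1, "dx": -0.14, "dy": 0, "dz": 0, "rz": 0},
  {"rx": 0, "ry": 0, "grip": 1, "dx": 0, "dy": 0, "dz": 0, "rz": 0},
])

```text
clock: 20.18
ee_pos: [0.5509, 0.0393, 0.1768]
orientation: [2.432, 1.986, -0.003]
wrist_force: [-1.8, -10.1, 2.9]
grip_width: 1.004
```

play_rows([
  {"rx": 0, "ry": 0, "grip": 1, "dx": 0.04, "dy": 0, "dz": 0, "rz": 0},
  {"rx": 0, "ry": 0, "grip": 1, "dx": 0, "dy": 0, "dz": 0, "rz": 0},
  {"rx": 0, "ry": 0, "grip": 1, "dx": 0, "dy": 0, "dz": 0, "rz": 0},
])

```text
clock: 20.43
ee_pos: [0.551, 0.0395, 0.1768]
orientation: [2.432, 1.986, -0.005]
wrist_force: [-1.0, -12.5, 3.5]
grip_width: 0.996
```

play_rows([
  {"rx": 0, "ry": 0, "grip": 1, "dx": 0, "dy": 0, "dz": 0, "rz": 0},
  {"rx": 0, "ry": 0, "grip": 1, "dx": 0, "dy": 0, "dz": 0, "rz": 0},
  {"rx": 0, "ry": 0, "grip": 1, "dx": 0, "dy": 0, "dz": 0, "rz": 0},
])

```text
clock: 20.68
ee_pos: [0.551, 0.0395, 0.1768]
orientation: [2.432, 1.986, -0.004]
wrist_force: [-1.1, -11.5, 2.6]
grip_width: 1.002
```

play_rows([
  {"rx": 0, "ry": 0, "grip": 1, "dx": 0, "dy": 0, "dz": 0, "rz": 0},
  {"rx": 0, "ry": 0, "grip": 1, "dx": 0, "dy": 0, "dz": 0, "rz": 0},
  {"rx": 0, "ry": 0, "grip": 1, "dx": 0, "dy": 0, "dz": 0, "rz": 0},
  {"rx": 0, "ry": 0, "grip": 1, "dx": 0, "dy": 0, "dz": 0, "rz": 0},
])

```text
clock: 21.02
ee_pos: [0.551, 0.0395, 0.1768]
orientation: [2.432, 1.986, -0.004]
wrist_force: [-1.3, -12.5, 3.3]
grip_width: 1.002
```

I held 12 N for 0.8 s. Next I'll release straight back, lift clear and inspect.

play_rows([
  {"rx": 0, "ry": 0, "grip": 1, "dx": -0.1, "dy": 0, "dz": 0, "rz": 0},
  {"rx": 0, "ry": 0, "grip": 1, "dx": -0.3, "dy": 0, "dz": 0, "rz": 0},
  {"rx": 0, "ry": 0, "grip": 1, "dx": -1, "dy": 0, "dz": 0, "rz": 0},
  {"rx": 0, "ry": 0, "grip": 1, "dx": -1.5, "dy": 0, "dz": 0, "rz": 0},
  {"rx": 0, "ry": 0, "grip": 1, "dx": -2, "dy": 0, "dz": -1, "rz": 0},
  {"rx": 0, "ry": 0, "grip": 1, "dx": -3, "dy": 0, "dz": -2, "rz": 0},
  {"rx": 0, "ry": 0, "grip": 1, "dx": -3, "dy": 0, "dz": -2.5, "rz": 0},
  {"rx": 0, "ry": 0, "grip": 1, "dx": -3, "dy": 0, "dz": -2.5, "rz": 0},
  {"rx": 0, "ry": 0, "grip": 1, "dx": -3, "dy": 0, "dz": -2, "rz": 0},
  {"rx": 0, "ry": 0, "grip": 1, "dx": -3, "dy": 0, "dz": -2, "rz": 0},
])

```text
clock: 21.85
ee_pos: [0.5105, -0.155, 0.298]
orientation: [2.434, 1.985, 0.002]
wrist_force: [1.0, 0.3, -1.0]
grip_width: 0.999
```

play_rows([
  {"rx": 0, "ry": 0, "grip": 1, "dx": -3.5, "dy": 0, "dz": -1, "rz": 0},
  {"rx": 0, "ry": 0, "grip": 1, "dx": -3.5, "dy": 0, "dz": -1, "rz": 0},
  {"rx": 0, "ry": 0, "grip": 1, "dx": -3, "dy": 0, "dz": 0, "rz": 0},
  {"rx": 0, "ry": 0, "grip": 1, "dx": 0, "dy": 0, "dz": 0, "rz": 0},
])

```text
clock: 22.18
ee_pos: [0.4903, -0.2562, 0.3182]
orientation: [2.435, 1.978, 0.0]
wrist_force: [0.9, 0.1, 0.1]
grip_width: 1.004
```

```bash
python3 - <<'E'
from h import *
print(bot.get_obs()['clock'],bot.get_obs()['ee_pos'])
im=bot.capture("top"); cv2.imwrite("pics/t13.png",cv2.resize(im[165:320,200:360,::-1],None,fx=3.8,fy=3.8,interpolation=cv2.INTER_CUBIC))
im=bot.capture("scene"); cv2.imwrite("pics/s13.png",cv2.resize(im[130:330,190:440,::-1],None,fx=3,fy=3,interpolation=cv2.INTER_CUBIC))
E
```

```text
22.1833 [ 0.49025493 -0.25622402  0.31816337]
```

View pics/t13.png

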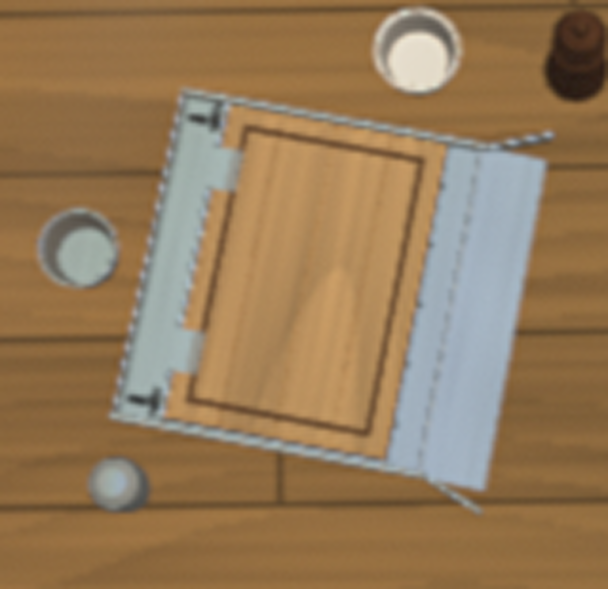

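View pics/s13.png

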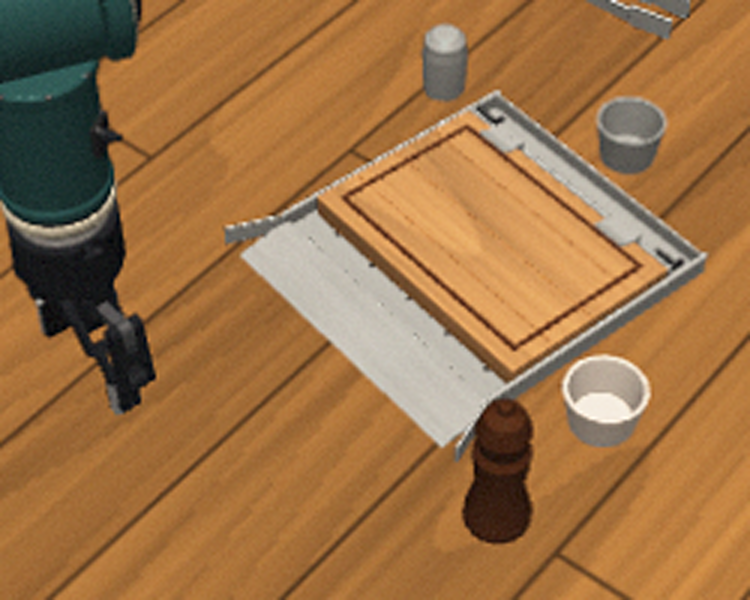

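The board sits flat under both clips with no gap at the bar. Its near corners are at (447,147) and (385,460) in the top crop. One numeric check of squareness and the bystanders before I hand in.

```bash
python3 - <<'E'
from h import *
np.set_printoptions(precision=4,suppress=True)
r=bot.outline_of("carving_board","top")[0]; m=r['pixels'].astype(np.uint8)
c=max(cv2.findContours(m,0,1)[0],key=cv2.contourArea)[:,0]
q=np.array([topan(onz("top",p,.028)) for p in c])
ys=np.arange(-.11,.115,.01)
for nm,f in(("near",np.min),("far",np.max)):
    print(nm,[round(float(f(q[abs(q[:,1]-y)<.006][:,0])),4) for y in ys])
v=np.array([q[abs(q[:,1]-y)<.006][:,0].min() for y in ys]); print('near edge tilt deg',np.degrees(np.polyfit(ys,v,1)[0]),'y',q[:,1].min(),q[:,1].max())
a=cv2.imread("pics/top0.png"); b=cv2.imread("pics/scene0.png")
for n,o in(("top",a),("scene",b)):
    d=(cv2.absdiff(bot.capture(n)[:,:,::-1].copy(),o).max(2)>40).astype(np.uint8)
    k=cv2.connectedComponentsWithStats(cv2.morphologyEx(d,cv2.MORPH_OPEN,np.ones((3,3))))[2]; print(n,[x[:5].tolist() for x in k[1:] if x[4]>20])
E
```

```text
near [-0.0712, -0.0729, -0.0723, -0.0729, -0.0729, -0.0729, -0.0723, -0.0717, -0.0716, -0.0716, -0.0716, -0.071, -0.0722, -0.0722, -0.0734, -0.0727, -0.0733, -0.0727, -0.0715, -0.0715, -0.0715, -0.0721, -0.0715]
far [0.1123, 0.1104, 0.1084, 0.0937, 0.0929, 0.1067, 0.1108, 0.1101, 0.1112, 0.111, 0.112, 0.1114, 0.1118, 0.1116, 0.1109, 0.1114, 0.1101, 0.1045, 0.09, 0.0898, 0.1088, 0.1128, 0.1139]
near edge tilt deg 0.10381848296049552 y -0.1324141453619209 0.13544508149476764
top [[243, 193, 74, 93, 4859], [302, 207, 165, 273, 12909], [367, 237, 6, 6, 27], [375, 238, 9, 4, 27], [393, 238, 6, 7, 31], [361, 250, 7, 7, 39], [353, 265, 10, 14, 85], [345, 267, 6, 11, 35], [349, 282, 7, 6, 36], [0, 327, 283, 153, 14131], [21, 337, 7, 5, 30], [231, 382, 74, 90, 3679], [337, 407, 18, 13, 115], [132, 449, 42, 23, 556], [287, 474, 11, 6, 47]]
scene [[128, 0, 5, 6, 26], [112, 0, 120, 99, 5282], [343, 0, 17, 22, 235], [203, 17, 6, 8, 34], [119, 70, 16, 14, 94], [148, 71, 13, 8, 65], [117, 77, 20, 34, 253], [143, 77, 36, 61, 669], [175, 100, 119, 207, 7862], [197, 148, 8, 8, 51], [296, 167, 115, 90, 5328], [258, 218, 7, 6, 34], [264, 225, 16, 22, 115], [243, 229, 7, 6, 26], [281, 252, 9, 10, 49], [209, 258, 5, 6, 26], [290, 265, 7, 7, 37], [217, 271, 5, 8, 28], [222, 283, 7, 8, 37], [239, 289, 70, 35, 513], [228, 292, 9, 14, 68], [237, 311, 8, 6, 37]]
```

The near edge is square to 0.1°, and the only picture changes are from the board and the arm. Handing in.

```bash
python3 - <<'E'
from workcell import bot
print(bot.sign_off(), bot.get_obs()['clock'])
E
```

```text
the job is handed in; nothing more can be done
the job is handed in; nothing more can be done
```

The board is home against the back stop, under both clips, and the job was handed in after about 22 s of the 61 s allowed. I pushed it with the two open fingers: first turning and centring it, then up the ramp and over the lip. I backed off twice so each end could drop in freely, and found the stop by feel.

- **Press:** I held it at about 12 N (readings 11.5–12.5 N) for roughly 0.75 s, then backed the fingers straight off.
- **Peak push:** finding the stop took the horizontal reading to about 18.7 N, under the 20 N limit but closer than I intended. Earlier, while the nose was tipping over the lip, friction on the fingers raised it to about 13 N horizontally plus 10 N upward, about 16–17 N in all. I only read the force at the end of each move, so a brief higher peak in between can't be ruled out.
- **Final position:** the near edge is square to the pan within 0.1°, the far edge meets the bar with no visible gap, and the board looks flat in the pictures.
- **Other things on the pass:** comparing the final pictures with the first ones shows changes only where the board and arm moved. I did not check any spot the arm hides. The gripper was clear of everything at hand-in.

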